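# Put each wooden model back on its own display base

### The arm

A 6-joint arm with a two-finger parallel gripper is mounted at the origin on the work surface. World frame = base frame: x ahead of the robot, y to its left, z up, the work surface at z = 0. Lengths are in mm, angles in rad, forces in N, time in s.
With the tool pointing down it reaches from about 300 to 775 mm from the base axis. Payload 14.6 kg.
Tool frame: the origin (TCP) lies between the finger pads; the fingertips stand 19 mm ahead of it and the grasp point (between the pads) is the TCP; x points along the fingers, y is the direction in which the jaws open and shut, and the axes are right-handed (so a half turn about x gives the same grasp; the last joint's range is limited). The gripper opens to 94 mm and grips with 3 to 60 N. Pads are 16 mm wide; open, the fingers measure 119 mm over their backs; the gripper's body (75 mm by 177 mm) begins 78 mm behind the grasp point.
Start: joints at [-1.246, 0.3, 1.521, -0, 1.321, -0.067], TCP at [210.011, -508.315, 224.446] pointing down, gripper open.
Joint ranges: [-3.03, 3.03], [-0.79, 2.21], [0.23, 2.52], [-1.04, 4.18], [0, 3.07], [-2.55, 2.55]. Speed limits (rad/s): [2.22, 2.22, 2.57, 3.14, 3.14, 3.14].

### API

Orientations are given as [roll, pitch, yaw] about the fixed x, y, z axes, in that order (R = Rz(yaw) Ry(pitch) Rx(roll)).
In Python, from cell import manip gives the robot as it stands.
- The arm moves only by the tool jog_arm, never from a script. Its argument "series" is one flat list of numbers, 7 for each row, row after row: the turn, a rotation vector about the world's x, y, z in rad, then the shift along the world's x, y, z in m, then the opening, from -1 (shut) to 1 (fully open). A call has 1 to 20 rows; each row is the pose to reach, as a shift and turn from the pose commanded when the call began; what a row does not reach only later rows make up. A row lasts 1/8 s, in which the tool goes at most 62.5 mm and 10.7 degrees, less where a joint would pass 70% of its speed; a pose out of reach is approached as far as the arm can. A call with a gripper value outside its range is refused whole. The fingers move at their own pace and stop on an object; "squeeze" is the grip in N (left out, the last holds). Time passes only in rows, so rows that repeat a pose let the fingers close. It gives the time, the measured TCP pose, the force and the opening at its end, in the units of the state.
- manip.read_state(): the state, without advancing time (a new reading comes with each control period).
- manip.camera(name): name is "scene" or "top"; returns a dict with "color" (400x640x3 uint8, blue, green, red), "range_z" (400x640 float32, mm along the optical axis (not along the pixel's ray), 0 where there is no reading), "fx", "fy", "cx", "cy" (pixels), "D" ([k1, k2, p1, p2, k3] as OpenCV has them; the pictures are not rectified), "pose" (4x4, takes a point from camera to world coordinates). Camera axes: x right, y down, z forward; pixel columns grow to the right and rows downward; lengths in mm; the calibration is good to about 2 mm. A picture is of the moment at which its call begins.
- manip.sign_off(): hands the job in, once; it reports no verdict.
The state is a dict: "clock": time; "joints": joint angles; "qd": joint speeds; "effort": joint torques, N m; "eef_pos": TCP position; "eef_rot": TCP orientation; "wrist_force": force on the tool from outside, world axes, zero at the start; "moment": the same for the moment, N m; "finger_gap": finger opening in mm.
Only numpy, scipy, OpenCV 4.12 (cv2) and the standard library are available. Lean on these libraries where they do the work, as an engineer would, in place of code of your own. Each camera call takes 0.05 s, during which the arm holds its last target.

### The job

The four finished models have been put back on the wrong display bases. Move each one to the base whose outline matches its foot - house on the square, round tower on the round, lighthouse on the six-sided, locomotive on the oblong one - standing upright, centred, and with the sides of its foot parallel to the edges of the base; the locomotive lies lengthwise, either way round. Every base is taken, so park a model on a clear spot of the bench when you need to; set the models down gently without dropping or tipping them, and leave the block plane and the wax tin undisturbed.

Things in the scene. Friction and masses are not known exactly. Their poses are not given: they have to be found in the camera images.
- house: Loose beech house, square foot 52 x 52 mm, 0.1 kg, 89 mm high over the chimney. Origin: centre of the foot's underside, z up. Walls 46 x 46 mm from 8 to 55 mm up, then a gable roof, ridge along x at 80 mm. Grip it across the two flat gable ends (facing +x and -x, 46 mm apart), closing along its x, about 45 to 60 mm above the origin; eaves stick out at +y and -y.
- tower: Loose beech castle tower, round foot 54 mm in diameter, 0.11 kg, 94 mm high. Origin: centre of the foot's underside, z up. Shaft 40 mm in diameter; above it a round head 48 mm in diameter, 64 to 84 mm above the origin, with battlements inside that diameter up to 94 mm. Grip it across the head, from any side, about 75 mm above the origin.
- lighthouse: Loose beech lighthouse, six-sided foot 56 mm across flats, two flats facing +x and -x; 0.1 kg, 115 mm high. Origin: centre of the foot's underside, z up. Shaft 36 mm across flats, gallery 44 mm across flats at 62 to 67 mm, round lantern 28 mm in diameter from 67 to 101 mm, conical cap. Grip it across the lantern, from any side, about 90 mm above the origin.
- loco: Loose beech tank locomotive, 100 mm long (along x, chimney at +x), 42 mm wide over the wheels, 72 mm high, 0.12 kg, on six wheels. Origin: under its middle at wheel bottom, z up. Grip it across the flat water tanks (36 mm wide, x -20 to 24 mm, 18 to 44 mm up), closing along its y, about 41 mm above the origin. Wheels and frame stand out below 18 mm; boiler top 50 mm, cab 56 mm.
- base_square: Square display base, 98 x 98 mm, sides along its x and y (top face 90 x 90 mm). Dark walnut, 18 mm thick, taped to the bench: does not move. Origin: centre of its underside, z up; a model stands on its flat top, 18 mm above the origin.
- base_round: Round display base, 112 mm in diameter (top face 104 mm). Dark walnut, 18 mm thick, taped to the bench: does not move. Origin: centre of its underside, z up; a model stands on its flat top, 18 mm above the origin.
- base_hex: Six-sided display base, 106 mm across flats, two flats facing its +x and -x (top face 98 mm across flats). Dark walnut, 18 mm thick, taped to the bench: does not move. Origin: centre of its underside, z up; a model stands on its flat top, 18 mm above the origin.
- base_oblong: Oblong display base, 134 mm along its x, 82 mm along its y (top face 126 x 74 mm). Dark walnut, 18 mm thick, taped to the bench: does not move. Origin: centre of its underside, z up; a model stands on its flat top, 18 mm above the origin.
- plane: Bystander: loose steel block plane with a brass knob, 150 mm long (along its x), 44 mm wide, 46 mm high, 0.7 kg. Origin: centre of its sole, z up. Leave it where it lies.
- tin: Bystander: loose closed round tin of wax, 84 mm in diameter, 30 mm high, 0.35 kg. Origin: centre of its underside, z up. Leave it where it lies. Apart from the listed things the bench is clear for x 0.32 to 0.74, y -0.48 to 0.48 (world): only flat paper, which can be stood on; other tools stand outside that.
There are look-alikes about, which are no part of the job. What is shaped like the base_hex but yellow is not meant.

How it is judged:
By the outcome, as a careful person would: the job done as asked, in the order asked, and still so for the second after the job is handed in, with the robot touching nothing.
It also fails if it takes over 138 s, if anything falls off the work surface, if the arm or the gripper's body presses on something with over 40 N, if the wrist force passes 120 N, or if a joint passes its speed limit or range.

## Working session

There is one attempt and no reset: what is moved stays moved. The work goes in short steps, Python scripts to look and compute and a tool call to move; the robot and the scene stay as the last step left them, time stands still between calls to the robot, and variables do not carry over. Pictures are saved under pics/ and viewed, and the job is handed in when it is done.

Besides the shell and the picture viewer there is one more tool, called after ">>>" by a JSON object that holds its "api" and its "payload", one argument or row to a line. jog_arm: Moves the arm, as the interface text tells. Its arguments: {"type":"object","properties":{"series":{"type":"array","items":{"type":"number"}},"squeeze":{"type":"number"}},"required":["series"]}

```bash
ls; mkdir -p pics; python3 - <<'E'
from cell import manip
import cv2,numpy as np
s=manip.read_state();print(s)
for n in("scene","top"):
    c=manip.camera(n);cv2.imwrite(f"pics/{n}0.png",c["color"]);np.savez(f"{n}0.npz",**c)
    print(n,c["fx"],c["fy"],c["cx"],c["cy"],c["D"],np.round(c["pose"],3).tolist())
E
```

```text
pics
{'clock': 0.0, 'joints': array([-1.24557206e+00,  3.00470085e-01,  1.52157748e+00, -1.42919290e-05,
        1.32073462e+00, -6.65960575e-02]), 'qd': array([ 1.04776814e-03,  2.11508389e-04, -1.16417801e-03,  2.43512623e-05,
        1.15257290e-03,  1.57043312e-03]), 'effort': array([ 3.46204279e-04, -5.31800687e+01, -3.52739918e+01,  7.08630262e-02,
        2.44083098e-02, -9.97927509e-05]), 'eef_pos': array([ 209.9457125 , -508.08397079,  223.88840832]), 'eef_rot': array([-1.62575538,  1.56960672,  1.90766114]), 'wrist_force': array([ 0.65262264, -0.11651362,  0.54849426]), 'moment': array([0.00263072, 0.00754425, 0.02413854]), 'finger_gap': 94.01932088070727}
scene 425.5000048143064 425.5000048143064 321.30928543772245 197.85503922612347 [-0.11062758  0.          0.          0.          0.        ] [[0.876, 0.404, -0.264, 729.682], [0.482, -0.72, 0.5, -578.805], [0.012, -0.565, -0.825, 981.376], [0.0, 0.0, 0.0, 1.0]]
top 492.9901603669532 492.9901603669532 321.01822454991793 198.70447890958158 [0.02955752 0.         0.         0.         0.        ] [[0.01, -0.993, 0.114, 290.334], [-1.0, -0.01, -0.003, 6.535], [0.004, -0.114, -0.993, 1280.178], [0.0, 0.0, 0.0, 1.0]]
```

View pics/scene0.png

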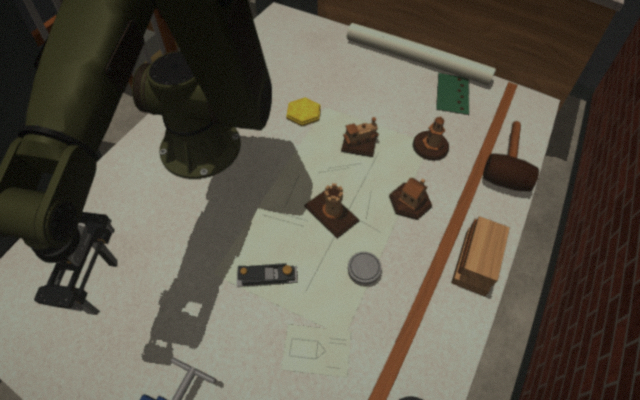

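View pics/top0.png

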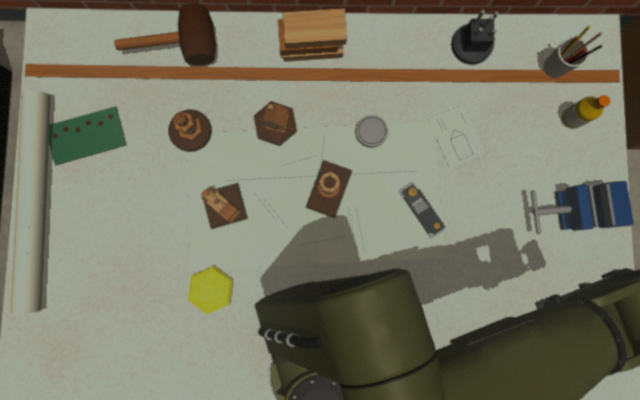

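The top view shows the tower (330,185) on the oblong, the loco (222,203) on the square, the lighthouse (187,128) on the round and the house (275,120) on the hexagon. The plane is at (422,210), the tin at (371,131), and the yellow decoy at (210,290). The swaps form one 4-cycle, so I'll park the tower first. Next I'll zoom in.

```bash
cat > h.py <<'E'
import cv2,numpy as np
def load(n): 
    z=np.load(n+".npz"); return {k:z[k] for k in z.files}
def K(c): return np.array([[c["fx"],0,c["cx"]],[0,c["fy"],c["cy"]],[0,0,1]],float)
def rays(c,uv):
    uv=np.asarray(uv,float).reshape(-1,1,2)
    n=cv2.undistortPoints(uv,K(c),c["D"])[:,0]
    d=np.c_[n,np.ones(len(n))]
    return d@c["pose"][:3,:3].T
def plane(c,uv,z):
    d=rays(c,uv);o=c["pose"][:3,3]
    return o+d*((z-o[2])/d[:,2])[:,None]
def proj(c,p):
    P=np.linalg.inv(c["pose"]);r,_=cv2.Rodrigues(P[:3,:3])
    return cv2.projectPoints(np.asarray(p,float).reshape(-1,1,3),r,P[:3,3],K(c),c["D"])[0][:,0]
def cloud(c):
    h,w=c["range_z"].shape
    uv=np.stack(np.meshgrid(np.arange(w),np.arange(h)),-1).reshape(-1,2)
    d=rays(c,uv)
    return (c["pose"][:3,3]+d*c["range_z"].reshape(-1,1)).reshape(h,w,3)
E
python3 - <<'E'
from h import *
t=load("top0");s=load("scene0")
a=cv2.resize(t["color"][90:250,155:455],None,fx=2.6,fy=2.6,interpolation=cv2.INTER_CUBIC);cv2.imwrite("pics/topz.png",cv2.convertScaleAbs(a,alpha=1.4))
a=cv2.resize(s["color"][95:295,230:470],None,fx=3,fy=3,interpolation=cv2.INTER_CUBIC);cv2.imwrite("pics/scz.png",cv2.convertScaleAbs(a,alpha=1.6))
for n,c in(("top",t),("scene",s)):
    p=cloud(c); ok=c["range_z"]>0
    print(n,ok.mean())
    # bench flatness
    m=ok&(p[...,0]>320)&(p[...,0]<740)&(abs(p[...,1])<480)&(p[...,2]<12)
    print("bench z",np.percentile(p[...,2][m],[5,50,95]))
    hm=np.where(ok&(p[...,0]>300)&(p[...,0]<760)&(abs(p[...,1])<480),p[...,2],0)
    m=(hm>9).astype(np.uint8)
    k,l,st,ce=cv2.connectedComponentsWithStats(m)
    for i in range(1,k):
        if st[i,4]>60:
            q=p[l==i];print(i,st[i],q.min(0).round(),q.max(0).round())
E
```

```text
top 0.99600390625
bench z [-3.66005417  0.69527381  5.23416119]
6 [ 253  101   45   45 1371] [577.  67.   9.] [696. 184. 112.]
9 [ 168  109   43   43 1400] [558. 295.   9.] [670. 405. 135.]
10 [356 115  33  33 818] [ 573. -170.    9.] [656. -87.  37.]
23 [ 306  160   47   58 1589] [389. -77.   9.] [539.  41. 118.]
27 [ 201  183   46   46 1443] [357. 195.   9.] [475. 308.  95.]
29 [402 184  43  52 900] [ 346. -315.    9.] [ 477. -208.   50.]
scene 0.99592578125
bench z [-2.43493625  0.74887532  4.16836164]
1 [341 117  38  39 969] [369. 190.   9.] [477. 292.  91.]
2 [413 116  36  44 983] [562. 288.   9.] [670. 395. 137.]
4 [ 390  177   42   42 1171] [580.  68.   9.] [695. 172. 111.]
5 [ 305  183   55   54 1466] [391. -77.   9.] [540.  33. 117.]
6 [348 251  34  34 892] [ 574. -170.    9.] [656. -86.  36.]
7 [237 263  58  23 993] [ 346. -312.    9.] [ 478. -205.   50.]
```

```bash
ls pics
```

```text
scene0.png
scz.png
top0.png
topz.png
```

View pics/topz.png

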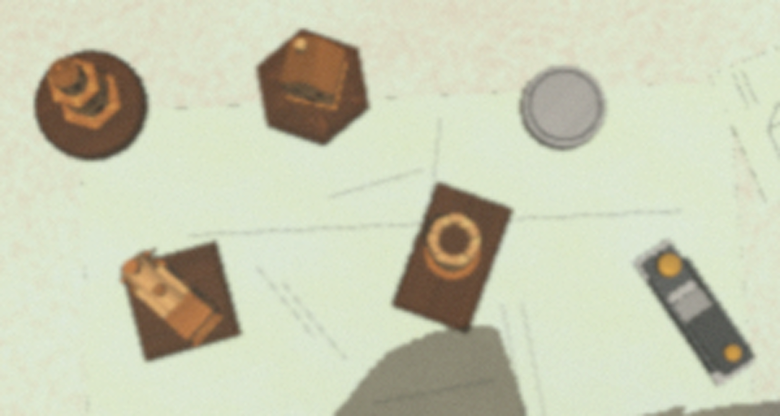

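View pics/scz.png

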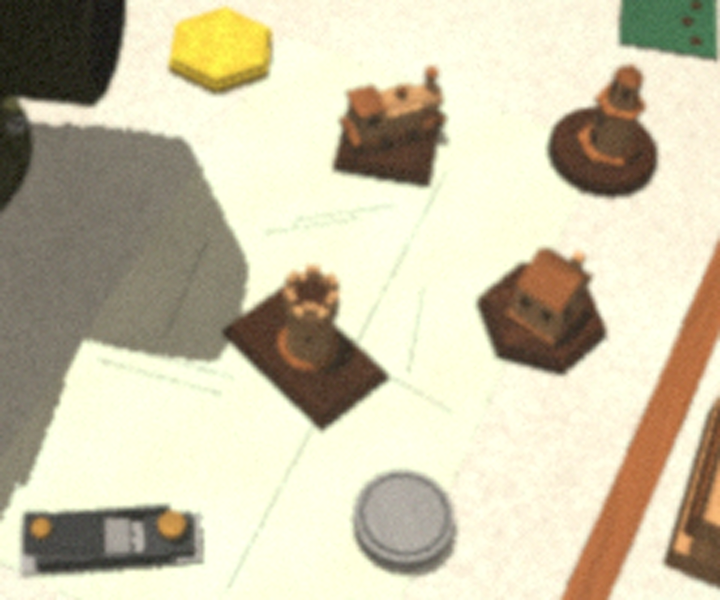

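```bash
cat >> h.py <<'E'
from scipy.optimize import least_squares
BOX={"top":{"square":(195,178,255,235),"round":(160,102,218,158),"hex":(246,94,306,152),"oblong":(300,153,358,225)},
"scene":{"square":(335,110,388,162),"round":(405,108,456,166),"hex":(383,168,438,224),"oblong":(298,172,366,244)}}
GEO={"square":([0,90,180,270],[49]*4),"hex":(list(range(0,360,60)),[53]*6),"oblong":([0,90,180,270],[67,41,67,41]),"round":None}
def fgmask(c,b):
    x0,y0,x1,y1=b
    im=cv2.GaussianBlur(c["color"],(3,3),0)[y0:y1,x0:x1].astype(float)
    hsv=cv2.cvtColor(im.astype(np.uint8),cv2.COLOR_BGR2HSV)
    return im,hsv
def fitpoly(P,name,g0,th0,off=0):
    A,ap=GEO[name];A=np.radians(A);ap=np.array(ap)+off
    def res(p,full=False):
        N=np.c_[np.cos(A+p[2]),np.sin(A+p[2])]
        r=(P-p[:2])@N.T-ap-p[3]
        k=np.argmax(r,1); 
        return (r[np.arange(len(P)),k],k) if full else r[np.arange(len(P)),k]
    s=least_squares(res,[*g0,th0,0],loss="soft_l1",f_scale=1.0,x_scale=[1,1,.05,1])
    r,k=res(s.x,True)
    return s.x,[(int(i),int((k==i).sum()),round(float(np.median(r[k==i])),1)) for i in range(len(A))]
def fitcirc(P,R,g0):
    f=lambda p:np.hypot(*(P-p[:2]).T)-R-p[2]
    s=least_squares(f,[*g0,0],loss="soft_l1",f_scale=1.0);return s.x,np.sqrt(np.mean(s.fun**2)) if 0 else np.median(abs(f(s.x)))
def basecontour(c,b,thr=None):
    """sub-pixel outline of everything not bench: grey half-level contour"""
    im,hsv=fgmask(c,b)
    g=im[...,0]; S=6
    g=cv2.resize(g,None,fx=S,fy=S,interpolation=cv2.INTER_CUBIC)
    bg=np.percentile(g,90);fgv=np.percentile(g,10);t=(bg+fgv)/2 if thr is None else thr
    m=(g<t).astype(np.uint8)
    cs,_=cv2.findContours(m,cv2.RETR_EXTERNAL,cv2.CHAIN_APPROX_NONE)
    q=max(cs,key=cv2.contourArea)[:,0].astype(float)
    return (q+.5)/S-.5+np.array(b[:2]),bg,fgv
E
cat > bases.py <<'E'
from h import *
import sys
for cam in("top","scene"):
  c=load(cam+"0");vis=c["color"].copy()
  for n,b in BOX[cam].items():
    q,bg,fg=basecontour(c,b)
    for u,v in q.round().astype(int): vis[v,u]=(0,0,255)
    for z in (0,):
      P=plane(c,q,z)[:,:2];g=(P.min(0)+P.max(0))/2
      if n=="round":
        x,r=fitcirc(P,56,g);print(cam,n,z,x.round(1),round(r,2))
      else:
        best=None
        for t in np.radians(np.arange(0,90 if n!="oblong" else 180,15)):
          x,i=fitpoly(P,n,g,t);
          cost=np.mean([abs(a[2]) for a in i])+abs(x[3])
          rr=np.abs(x[3])
          A=i
          tot=sum(abs(a[2])*a[1] for a in i)
          import numpy as _n
          # robust cost
          from math import inf
          Ang,ap=GEO[n];Ang=np.radians(Ang);N=np.c_[np.cos(Ang+x[2]),np.sin(Ang+x[2])]
          C=np.mean(np.minimum(3,abs(((P-x[:2])@N.T-ap-x[3]).max(1))))
          if best is None or C<best[0]-1e-3: best=(C,x,i)
        C,x,i=best;print(cam,n,z,x[:2].round(1),np.degrees(x[2]).round(1),"d",x[3].round(1),round(C,2),i)
  cv2.imwrite(f"pics/bc_{cam}.png",cv2.resize(vis[90:250,155:455] if cam=="top" else vis[95:295,230:470],None,fx=2.6,fy=2.6))
E
python3 bases.py
```

```text
top square 0 [417.8 254.7] 16.3 d 0.5 0.58 [(0, 220, -0.2), (1, 212, -0.2), (2, 215, 0.2), (3, 211, -0.1)]
top round 0 [617. 352.   1.] 0.46
top hex 0 [638.8 127.1] -18.5 d 0.6 0.54 [(0, 129, 0.4), (1, 111, 0.4), (2, 131, -0.6), (3, 129, 0.3), (4, 113, 0.6), (5, 131, -0.8)]
top oblong 0 [443.5 -66.5] 70.1 d 27.7 2.19 [(0, 286, 0.0), (1, 689, -0.1), (2, 0, nan), (3, 318, 1.2)]
scene square 0 [411.2 270.6] 35.0 d 11.0 2.5 [(0, 149, -2.9), (1, 252, 2.3), (2, 150, -5.1), (3, 218, 5.1)]
scene round 0 [615.7 362.5   9.4] 8.67
scene hex 0 [636.9 131.6] -18.3 d 3.6 1.96 [(0, 93, -0.8), (1, 115, -2.4), (2, 167, 17.5), (3, 90, -2.4), (4, 111, -0.4), (5, 139, 2.1)]
scene oblong 0 [436.5  -3.4] 135.6 d 19.0 2.77 [(0, 365, 6.7), (1, 381, -2.6), (2, 199, 3.8), (3, 316, -1.5)]
  return _methods._mean(a, axis=axis, dtype=dtype,
  ret = ret.dtype.type(ret / rcount)
```

```bash
cat >> bases.py <<'E'
print("--- oblong thr")
c=load("top0")
for thr in (45,60,75):
    q,bg,fg=basecontour(c,BOX["top"]["oblong"],thr);P=plane(c,q,0)[:,:2];g=(P.min(0)+P.max(0))/2
    r=cv2.minAreaRect(P.astype(np.float32));
    for t in(60,80,150,170):
        x,i=fitpoly(P,"oblong",g,np.radians(t));print(thr,bg,fg,x[:2].round(1),np.degrees(x[2]).round(1),x[3].round(1),i)
print("--- depth, top faces")
for cam in("top","scene"):
  c=load(cam+"0");p=cloud(c)
  for n,b in BOX[cam].items():
    x0,y0,x1,y1=b;Q=p[y0:y1,x0:x1].reshape(-1,3);Q=Q[(Q[:,2]>13)&(Q[:,2]<27)]
    H=cv2.convexHull(Q[:,:2].astype(np.float32))
    print(cam,n,"z",np.median(Q[:,2]).round(1),[np.round(v,1) for v in (cv2.minAreaRect(H) if n!="round" else cv2.minEnclosingCircle(H))],)
E
python3 bases.py 2>/dev/null| sed -n '/---/,$p'
```

```text
--- oblong thr
45 146.83338534497386 40.907115626331816 [481.1  31.5] 70.8 19.8 [(0, 0, nan), (1, 289, 0.9), (2, 267, -0.0), (3, 282, 1.0)]
45 146.83338534497386 40.907115626331816 [446.8 -64.6] 70.1 19.8 [(0, 257, 0.0), (1, 295, 0.9), (2, 0, nan), (3, 286, 0.9)]
45 146.83338534497386 40.907115626331816 [464.3 -16.7] 160.5 -5.0 [(0, 156, 0.3), (1, 269, -0.3), (2, 153, 0.4), (3, 260, -0.3)]
45 146.83338534497386 40.907115626331816 [464.3 -16.7] 160.5 -5.0 [(0, 156, 0.3), (1, 269, -0.3), (2, 153, 0.4), (3, 260, -0.3)]
60 146.83338534497386 40.907115626331816 [447.3 -64.8] 70.3 22.2 [(0, 266, -0.0), (1, 312, 0.9), (2, 0, nan), (3, 297, 1.1)]
60 146.83338534497386 40.907115626331816 [447.3 -64.8] 70.3 22.2 [(0, 266, -0.0), (1, 312, 0.9), (2, 0, nan), (3, 297, 1.1)]
60 146.83338534497386 40.907115626331816 [464.6 -16.7] 160.4 -2.7 [(0, 166, 0.2), (1, 279, -0.3), (2, 161, 0.4), (3, 269, -0.2)]
60 146.83338534497386 40.907115626331816 [464.6 -16.7] 160.4 -2.7 [(0, 166, 0.2), (1, 279, -0.3), (2, 161, 0.4), (3, 269, -0.2)]
75 146.83338534497386 40.907115626331816 [447.2 -64.9] 70.3 23.5 [(0, 
[... 372 characters left out ...]
.4 [(0, 175, 0.1), (1, 287, -0.3), (2, 164, 0.4), (3, 274, -0.2)]
--- depth, top faces
top square z 18.4 [array([416.5, 253.7]), array([96.6, 96.4]), np.float64(16.8)]
top round z 18.6 [array([614.2, 349.1]), np.float64(55.9)]
top hex z 18.4 [array([636.8, 126.4]), array([107.7, 115.5]), np.float64(37.3)]
top oblong z 18.2 [array([463.6, -18.1]), array([ 80.9, 133.5]), np.float64(70.7)]
scene square z 18.0 [array([422.8, 236.9]), array([96.3, 69.9]), np.float64(16.2)]
scene round z 18.1 [array([616.8, 345.3]), np.float64(55.9)]
scene hex z 18.7 [array([637.2, 123.7]), array([109.1, 106.3]), np.float64(74.0)]
scene oblong z 18.7 [array([465.6, -19. ]), array([ 81.3, 131. ]), np.float64(71.1)]
```

View pics/bc_top.png

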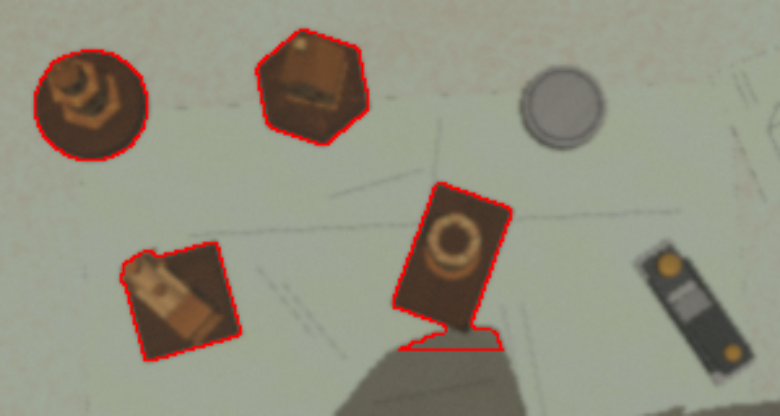

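```bash
cat > models.py <<'E'
from h import *
import sys
tag=sys.argv[1] if len(sys.argv)>1 else "0"
base={"house":("hex",(40,70)),"tower":("oblong",(66,100)),"lighthouse":("round",(66,120)),"loco":("square",(12,80))}
for m,(b,(lo,hi)) in base.items():
  al=[]
  for cam in("top","scene"):
    c=load(cam+tag);p=cloud(c);x0,y0,x1,y1=BOX[cam][b];x0-=12;y0-=12;x1+=12;y1+=12
    Q=p[y0:y1,x0:x1].reshape(-1,3);z=Q[:,2]-18
    ctr={"hex":(638,127),"oblong":(464,-17),"round":(617,352),"square":(418,255)}[b]
    S=Q[(z>lo)&(z<hi)&(np.hypot(*(Q[:,:2]-ctr).T)<75)];al.append(S)
    print(m,cam,len(S),"zmax",z.max().round(1),S[:,:2].mean(0).round(1),[np.round(v,1) for v in cv2.minAreaRect(S[:,:2].astype(np.float32))])
  S=np.vstack(al);print("  both",[np.round(v,1) for v in cv2.minAreaRect(S[:,:2].astype(np.float32))],"circ",[np.round(v,1) for v in cv2.minEnclosingCircle(S[:,:2].astype(np.float32))])
ims=[]
for cam in("top","scene"):
  c=load(cam+tag)
  for b in("hex","square"):
    x0,y0,x1,y1=BOX[cam][b]
    ims.append(cv2.resize(c["color"][y0:y1,x0:x1],(390,290),interpolation=cv2.INTER_CUBIC))
o=np.vstack([np.hstack(ims[:2]),np.hstack(ims[2:])]);cv2.imwrite(f"pics/mod{tag}.png",cv2.convertScaleAbs(o,alpha=1.9))
E
python3 models.py
```

```text
house top 247 zmax 1262.2 [633.5 120.3] [array([638.5, 122.1]), array([56. , 47.3]), np.float64(78.2)]
house scene 220 zmax 963.4 [638.9 105.2] [array([639.4, 120.2]), array([56.5, 47.3]), np.float64(77.0)]
  both [array([639.1, 121.1]), array([58. , 48.6]), np.float64(77.8)] circ [array([639. , 120.6]), np.float64(35.5)]
tower top 324 zmax 1262.2 [465.9 -17.4] [array([466.1, -17.7]), array([45.9, 46.6]), np.float64(42.6)]
tower scene 325 zmax 963.4 [469.1 -21.2] [array([467.6, -18.2]), array([46.9, 46.1]), np.float64(59.8)]
  both [array([466.8, -17.7]), array([46.8, 48.1]), np.float64(59.2)] circ [array([467.3, -18.2]), np.float64(24.8)]
lighthouse top 252 zmax 1262.2 [612.8 342.7] [array([616.6, 346. ]), array([43.5, 43.4]), np.float64(74.3)]
lighthouse scene 182 zmax 963.4 [618.6 336.8] [array([618.5, 337.9]), array([43.1, 36.2]), np.float64(1.4)]
  both [array([616.5, 344.6]), array([46.2, 44.2]), np.float64(73.6)] circ [array([617.7, 344.2]), np.float64(25.9)]
loco top 647 zmax 1262.2 [415.4 253.5] [array([418.4, 258.8]), array([103.4,  41.8]), np.float64(49.6)]
loco scene 565 zmax 963.4 [422.1 246.2] [array([420.6, 253.9]), array([104.7,  42.4]), np.float64(46.2)]
  both [array([419.8, 256.4]), array([105.3,  47. ]), np.float64(49.6)] circ [array([419.7, 256.2]), np.float64(55.1)]
```

View pics/mod0.png

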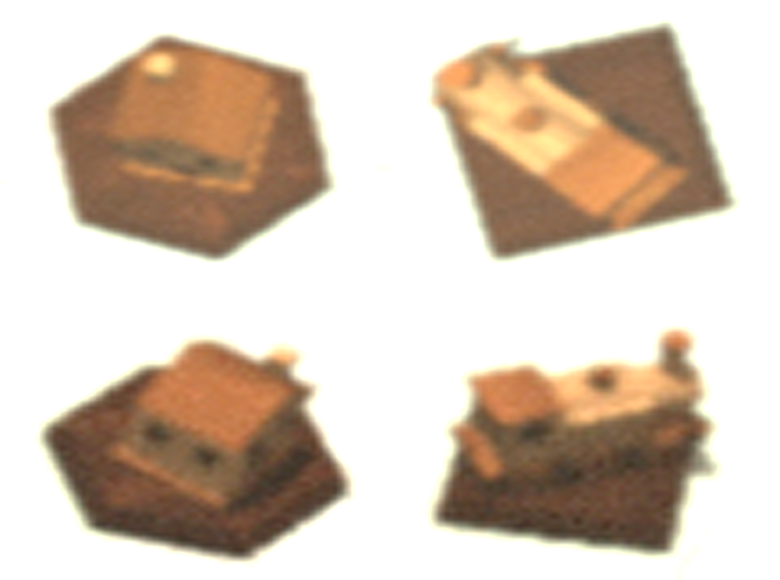

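The bases fit to sub-millimetre residuals: square (417.8,254.7,16.3°), round (617,352), hex (638.8,127.1,-18.5°) and oblong (464.5,-16.8,-19.5°). Now the jaw axis for the tower pick.

```bash
cat >> h.py <<'E'
from scipy.spatial.transform import Rotation as Ro
def st():
    from cell import manip
    s=manip.read_state();R=Ro.from_euler("xyz",s["eef_rot"]).as_matrix()
    print("t",round(s["clock"],2),"pos",s["eef_pos"].round(1),"jaw deg",np.degrees(np.arctan2(R[1,1],R[0,1])).round(1),"x",R[:,0].round(3),"q",s["joints"].round(2),"F",s["wrist_force"].round(1),"gap",round(s["finger_gap"],1))
    return s
E
python3 -c "
from h import *;st()"
```

```text
t 0.1 pos [ 209.9 -508.1  224. ] jaw deg -67.6 x [-0.     0.001 -1.   ] q [-1.25  0.3   1.52 -0.    1.32 -0.07] F [ 0.1  0.1 -0.1] gap 94.4
```

>>> {"api": "jog_arm", "payload": {
  "series": [0, 0, 0.446, 0.2565, 0.4906, 0, 1, 0, 0, 0.446, 0.2565, 0.4906, 0, 1, 0, 0, 0.446, 0.2565, 0.4906, 0, 1, 0, 0, 0.446, 0.2565, 0.4906, 0, 1, 0, 0, 0.446, 0.2565, 0.4906, 0, 1, 0, 0, 0.446, 0.2565, 0.4906, 0, 1, 0, 0, 0.446, 0.2565, 0.4906, 0, 1, 0, 0, 0.446, 0.2565, 0.4906, 0, 1, 0, 0, 0.446, 0.2565, 0.4906, 0, 1, 0, 0, 0.446, 0.2565, 0.4906, 0, 1, 0, 0, 0.446, 0.2565, 0.4906, 0, 1, 0, 0, 0.446, 0.2565, 0.4906, 0, 1],
  "squeeze": 15
}}

```text
clock: 1.6
eef_pos: [466.2, -18.8, 224.5]
eef_rot: [0.869, 1.571, -1.436]
wrist_force: [0.2, 0.6, 0.3]
finger_gap: 94.2
```

>>> {"api": "jog_arm", "payload": {
  "series": [0, 0, 0, 0, 0, -0.04, 1, 0, 0, 0, 0, 0, -0.085, 1, 0, 0, 0, 0, 0, -0.115, 1, 0, 0, 0, 0, 0, -0.1315, 1, 0, 0, 0, 0, 0, -0.1315, 1]
}}

```text
clock: 2.22
eef_pos: [465.8, -18.6, 92.3]
eef_rot: [-0.937, 1.569, 3.041]
wrist_force: [-0.1, -0.7, 0.9]
finger_gap: 94.0
```

```bash
cat > snap.py <<'E'
import sys
from h import *
from cell import manip
t=sys.argv[1];st()
o=[]
for n in("scene","top"):
    c=manip.camera(n);np.savez(n+t+".npz",**c);o.append(c["color"])
a=cv2.resize(o[0][80:300,220:480],(473,400),interpolation=cv2.INTER_CUBIC)
b=cv2.resize(o[1][80:260,150:460],(327*2-254,232),interpolation=cv2.INTER_CUBIC)
b=cv2.resize(o[1][80:260,150:460],(689,400),interpolation=cv2.INTER_CUBIC)
a=cv2.resize(a,(327,277))
o=np.zeros((600,700,3),np.uint8);
cv2.imwrite(f"pics/s{t}.png",cv2.convertScaleAbs(cv2.resize(c0:=np.load("scene"+t+".npz")["color"][80:300,220:480],(709,600),interpolation=cv2.INTER_CUBIC),alpha=1.7))
cv2.imwrite(f"pics/t{t}.png",cv2.convertScaleAbs(cv2.resize(np.load("top"+t+".npz")["color"][80:260,150:460],(775,450),interpolation=cv2.INTER_CUBIC),alpha=1.5))
E
python3 snap.py 1
```

```text
t 2.23 pos [465.8 -18.6  92.3] jaw deg -42.1 x [-0.002  0.    -1.   ] q [-0.12  0.28  1.89 -0.    0.98  0.62] F [-0.1 -0.7  0.9] gap 94.0
```

View pics/s1.png

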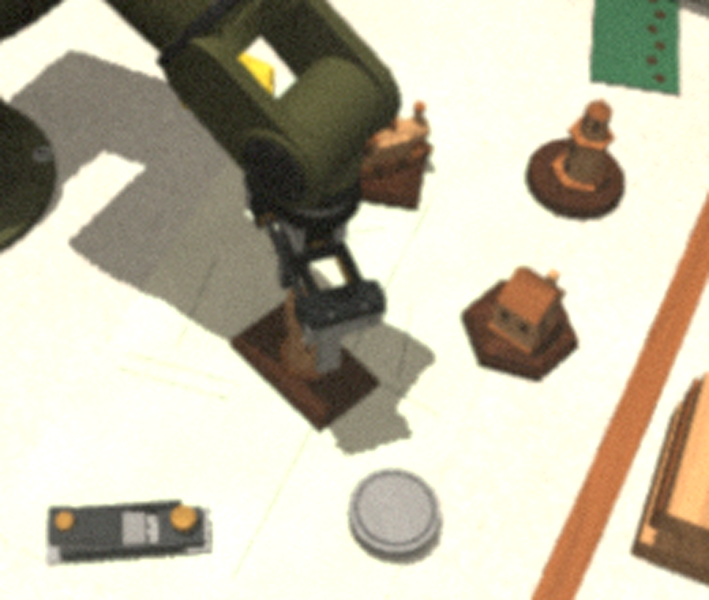

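The fingers straddle the tower head at about (315,330) in the zoomed view. Closing now.

>>> {"api": "jog_arm", "payload": {
  "series": [0, 0, 0, 0, 0, 0, -0.2, 0, 0, 0, 0, 0, 0, -0.2, 0, 0, 0, 0, 0, 0, -0.2, 0, 0, 0, 0, 0, 0, -0.2, 0, 0, 0, 0, 0, 0, -0.2, 0, 0, 0, 0, 0, 0, -0.2]
}}

```text
clock: 3.08
eef_pos: [466.5, -17.7, 93.0]
eef_rot: [2.033, 1.571, -0.271]
wrist_force: [1.5, -0.3, 0.7]
finger_gap: 47.7
```

>>> {"api": "jog_arm", "payload": {
  "series": [0, 0, 0, 0, 0, 0.02, -0.2, 0, 0, 0, 0, 0, 0.06, -0.2, 0, 0, 0, 0, -0.01, 0.11, -0.2, 0, 0, 0, 0, -0.05, 0.13, -0.2, 0, 0, 0, -0.003, -0.1, 0.1, -0.2, 0, 0, 0, -0.0065, -0.1323, 0.06, -0.2, 0, 0, 0, -0.0065, -0.1323, 0.03, -0.2, 0, 0, 0, -0.0065, -0.1323, 0.005, -0.2, 0, 0, 0, -0.0065, -0.1323, -0.01, -0.2, 0, 0, 0, -0.0065, -0.1323, -0.014, -0.2, 0, 0, 0, -0.0065, -0.1323, -0.0165, -0.2, 0, 0, 0, -0.0065, -0.1323, -0.0175, -0.2, 0, 0, 0, -0.0065, -0.1323, -0.0175, -0.2]
}}

```text
clock: 4.7
eef_pos: [460.2, -150.1, 75.9]
eef_rot: [1.931, 1.57, -0.373]
wrist_force: [-0.2, 0.7, -1.3]
finger_gap: 48.2
```

```bash
python3 snap.py 2
```

```text
t 4.7 pos [ 460.2 -150.1   75.9] jaw deg -42.0 x [ 0.001 -0.    -1.   ] q [-0.39  0.34  1.85  0.    0.95  0.34] F [-0.2  0.7 -1.3] gap 48.2
```

View pics/s2.png

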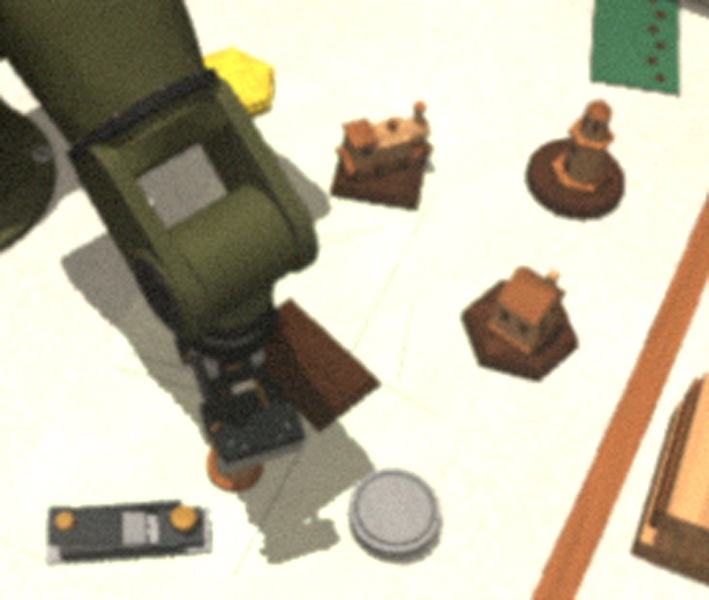

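>>> {"api": "jog_arm", "payload": {
  "series": [0, 0, 0, 0, 0, -0.0005, -0.2, 0, 0, 0, 0, 0, -0.0005, 0.3, 0, 0, 0, 0, 0, -0.0005, 1, 0, 0, 0, 0, 0, -0.0005, 1, 0, 0, 0, 0, 0, -0.0005, 1, 0, 0, 0, 0, 0, 0.04, 1, 0, 0, 0, 0, 0, 0.1, 1, 0, 0, 0, 0, 0, 0.155, 1, 0, 0, 0, -0.06, -0.03, 0.155, 1, 0, 0, 0, -0.12, -0.06, 0.155, 1, 0, 0, 0, -0.14, -0.08, 0.155, 1, 0, 0, 0, -0.14, -0.08, 0.155, 1]
}}

```text
clock: 6.3
eef_pos: [318.8, -231.0, 230.8]
eef_rot: [1.462, 1.57, -0.845]
wrist_force: [-0.7, 0.5, 0.1]
finger_gap: 94.0
```

```bash
python3 snap.py 3
```

```text
t 6.3 pos [ 318.8 -231.   230.8] jaw deg -42.2 x [ 0.001 -0.001 -1.   ] q [-0.72 -0.06  1.91 -0.    1.29  0.02] F [-0.7  0.5  0.1] gap 94.0
```

View pics/t3.png

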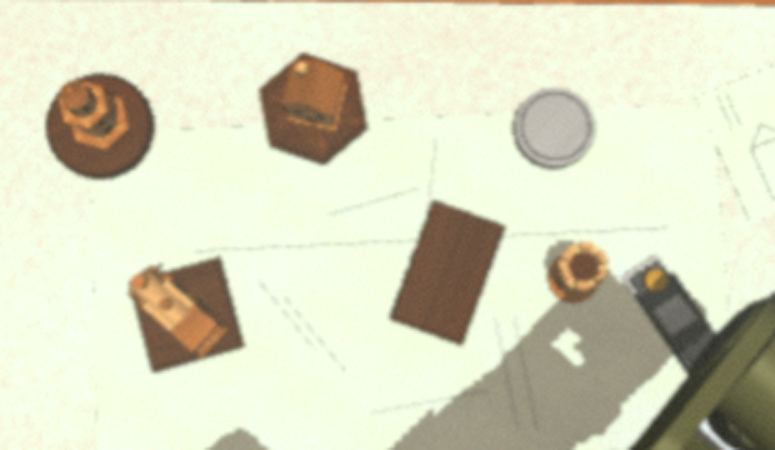

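View pics/s3.png

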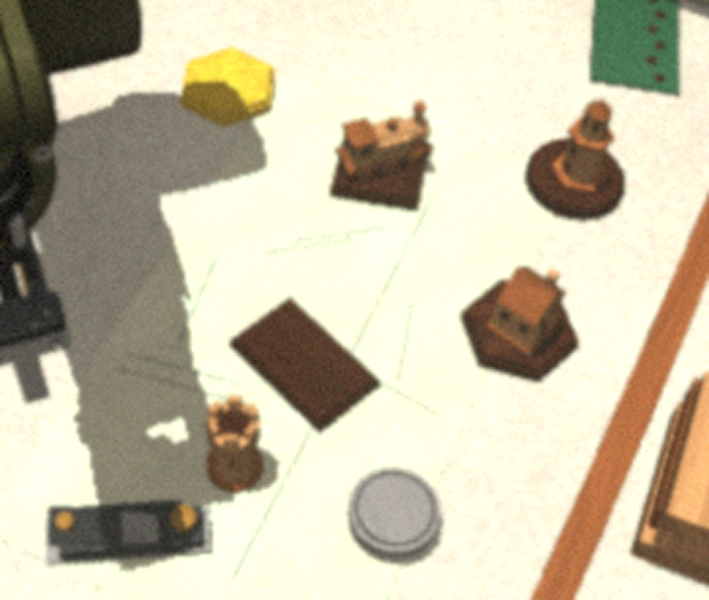

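```bash
cat > obl.py <<'E'
from h import *
for tag in("3",):
  for cam in("top","scene"):
    c=load(cam+tag);q,bg,fg=basecontour(c,BOX[cam]["oblong"],None if cam=="top" else 60);
    for z in(0,9,18):
      P=plane(c,q,z)[:,:2];g=(P.min(0)+P.max(0))/2
      x,i=fitpoly(P,"oblong",g,np.radians(160));print(cam,z,x[:2].round(1),np.degrees(x[2]).round(2),x[3].round(1),i, cv2.minAreaRect(P.astype(np.float32)))
# tower head
for cam in("top","scene"):
    c=load(cam+"3");p=cloud(c).reshape(-1,3)
    S=p[(p[:,2]>66)&(p[:,2]<100)&(np.hypot(p[:,0]-460,p[:,1]+150)<40)]
    S=S[:,:2].astype(np.float32);print("tower",cam,len(S),S.mean(0),cv2.minEnclosingCircle(S),cv2.minAreaRect(S))
E
python3 obl.py
```

```text
top 0 [464.8 -16.8] 160.43 -0.1 [(0, 172, 0.3), (1, 280, -0.2), (2, 170, 0.3), (3, 279, -0.1)] ((465.04217529296875, -16.718326568603516), (82.94015502929688, 135.59451293945312), 70.31460571289062)
top 9 [463.6 -16.7] 160.44 -0.4 [(0, 171, 0.2), (1, 281, -0.1), (2, 169, 0.2), (3, 280, -0.1)] ((463.8139343261719, -16.554832458496094), (82.35707092285156, 134.64120483398438), 70.3145980834961)
top 18 [462.4 -16.5] 160.44 -0.8 [(0, 170, 0.1), (1, 282, -0.0), (2, 169, 0.1), (3, 280, -0.0)] ((462.585693359375, -16.391357421875), (81.77397155761719, 133.68795776367188), 70.31460571289062)
scene 0 [462.7 -14.6] 160.43 0.0 [(0, 131, 0.3), (1, 215, -0.1), (2, 139, 0.3), (3, 215, -0.1)] ((462.7540283203125, -14.424003601074219), (83.19161987304688, 135.7066192626953), 70.6967544555664)
scene 9 [465.1 -19.8] 160.44 -0.5 [(0, 130, 0.2), (1, 216, -0.1), (2, 138, 0.2), (3, 216, -0.0)] ((465.2020263671875, -19.599853515625), (82.42867279052734, 134.46206665039062), 70.69676971435547)
scene 18 [467.6 -24.9] 160.43 -0.9 [(0, 130, 0.0), (1, 216, 0.0), (2, 138, 0.0), (3, 216, 0.0)] ((467.64996337890625, -24.77568817138672), (81.66573333740234, 133.217529296875), 70.6967544555664)
tower top 320 [ 459.54434 -148.88593] ((460.15240478515625, -149.99618530273438), 24.339750289916992) ((459.9578552246094, -149.3392333984375), (46.066551208496094, 47.29716110229492), 37.654052734375)
tower scene 356 [ 462.72516 -152.93016] ((461.3227844238281, -150.8004608154297), 24.286836624145508) ((461.32586669921875, -151.05703735351562), (44.012046813964844, 46.903526306152344), 28.083087921142578)
```

```bash
cat > loco.py <<'E'
from h import *
for cam in("top","scene"):
  for tag in("0","3"):
    c=load(cam+tag);p=cloud(c).reshape(-1,3)
    A=p[(np.hypot(p[:,0]-418,p[:,1]-255)<72)&(p[:,2]>18)]
    for lo,hi in((36,60),(46,60),(30,44)):
        S=A[(A[:,2]-18>lo)&(A[:,2]-18<hi),:2]
        w,v=np.linalg.eigh(np.cov(S.T));a=np.degrees(np.arctan2(v[1,1],v[0,1]))%180
        r=cv2.minAreaRect(S.astype(np.float32))
        print(cam,tag,lo,len(S),"pca",a.round(1),np.round(r[0],1),np.round(r[1],1),round(r[2],1))
    for th in(48,):
        u=np.array([np.cos(np.radians(th)),np.sin(np.radians(th))]);n=np.array([-u[1],u[0]])
        for lo,hi in((4,80),(38,80),(52,60)):
            S=A[(A[:,2]-18>lo)&(A[:,2]-18<hi),:2]-[418,255];S=S[abs(S@n)<21]
            print("   slice",lo,hi,"along",np.sort(S@u)[[0,3]].round(1),np.sort(S@u)[[-4,-1]].round(1),"across",np.percentile(S@n,[1,99]).round(1))
    if tag=="0":
      # colour mask
      x0,y0,x1,y1=BOX[cam]["square"];im=cv2.GaussianBlur(c["color"],(3,3),0)[y0-6:y1+2,x0-4:x1+2]
      cv2.imwrite(f"pics/loco_{cam}.png",cv2.convertScaleAbs(cv2.resize(im,None,fx=9,fy=9,interpolation=cv2.INTER_CUBIC),alpha=1.8))
E
python3 loco.py
```

```text
top 0 36 455 pca 49.0 [418.  257.8] [93.1 36.4] 49.9
top 0 46 347 pca 48.9 [418.7 257. ] [93.2 36.2] 48.2
top 0 30 62 pca 55.5 [419.2 259.6] [88.9 35.9] 49.7
   slice 4 80 along [-61.9 -52.7] [52.6 55.1] across [-19.1  19.7]
   slice 38 80 along [-44.6 -44.1] [46.3 48.6] across [-16.   19.5]
   slice 52 60 along [-44.6 -44.1] [33.6 45.1] across [-15.8  18.3]
top 3 36 455 pca 49.7 [418.2 257.8] [93.8 36.3] 49.5
top 3 46 335 pca 49.1 [417.1 257.4] [91.2 36.4] 50.3
top 3 30 58 pca 46.7 [419.3 259.5] [89.9 35.3] 49.5
   slice 4 80 along [-61.4 -50.2] [52.5 55.1] across [-18.9  19.8]
   slice 38 80 along [-45.  -43.8] [46.4 49.3] across [-16.1  19.2]
   slice 52 60 along [-45.  -43.8] [33.3 38.1] across [-16.1  18.5]
scene 0 36 331 pca 48.8 [420.3 254.7] [94.8 41.8] 47.8
scene 0 46 204 pca 49.9 [419.7 255. ] [94.6 40.7] 48.2
scene 0 30 132 pca 48.2 [421.8 255.2] [91.9 40.1] 47.8
   slice 4 80 along [-50.9 -50.1] [50.  53.1] across [-20.8  16.4]
   slice 38 80 along [-46.1 -45.2] [47.  48.6] across [-20.3  16.6]
   slice 52 60 along [-46.1 -45.2] [37.1 42.5] across [-20.2  14.7]
scene 3 36 326 pca 48.7 [418.1 256. ] [94.5 42.4] 53.4
scene 3 46 215 pca 50.4 [416.8 256.4] [94.  41.4] 57.3
scene 3 30 132 pca 47.9 [421.8 255.6] [90.7 41.1] 50.6
   slice 4 80 along [-57.8 -49.7] [49.4 53.2] across [-20.9  17.5]
   slice 38 80 along [-46.5 -45.5] [48.  48.8] across [-20.8  17.5]
   slice 52 60 along [-46.5 -45.5] [35.1 41.6] across [-20.4  15. ]
```

View pics/loco_top.png

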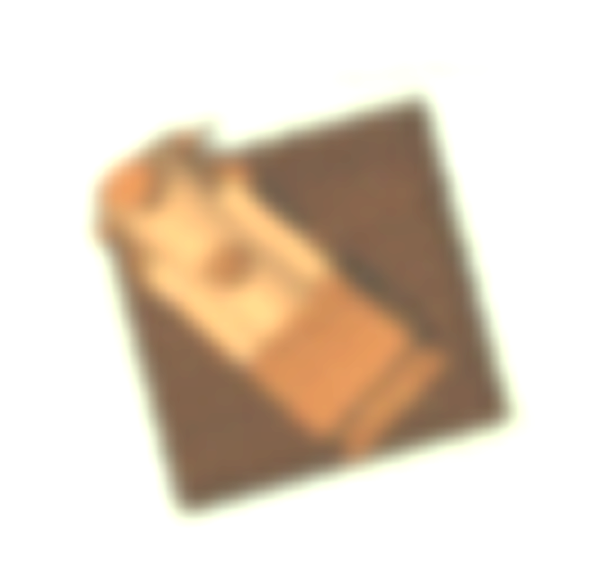

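>>> {"api": "jog_arm", "payload": {
  "series": [0, 0, 0.02, 0.0985, 0.486, 0, 1, 0, 0, 0.02, 0.0985, 0.486, 0, 1, 0, 0, 0.02, 0.0985, 0.486, 0, 1, 0, 0, 0.02, 0.0985, 0.486, 0, 1, 0, 0, 0.02, 0.0985, 0.486, 0, 1, 0, 0, 0.02, 0.0985, 0.486, 0, 1, 0, 0, 0.02, 0.0985, 0.486, 0, 1, 0, 0, 0.02, 0.0985, 0.486, 0, 1, 0, 0, 0.02, 0.0985, 0.486, 0, 1, 0, 0, 0.02, 0.0985, 0.486, -0.03, 1, 0, 0, 0.02, 0.0985, 0.486, -0.08, 1, 0, 0, 0.02, 0.0985, 0.486, -0.12, 1, 0, 0, 0.02, 0.0985, 0.486, -0.12, 1]
}}

```text
clock: 8.02
eef_pos: [417.1, 255.5, 108.5]
eef_rot: [-0.381, 1.566, -2.664]
wrist_force: [-0.1, 0.2, 2.0]
finger_gap: 94.1
```

```bash
python3 snap.py 4
```

```text
t 8.03 pos [417.1 255.5 108.5] jaw deg -40.8 x [-0.005 -0.002 -1.   ] q [ 0.47  0.3   1.81 -0.    1.03  1.19] F [-0.1  0.2  2. ] gap 94.1
```

View pics/s4.png

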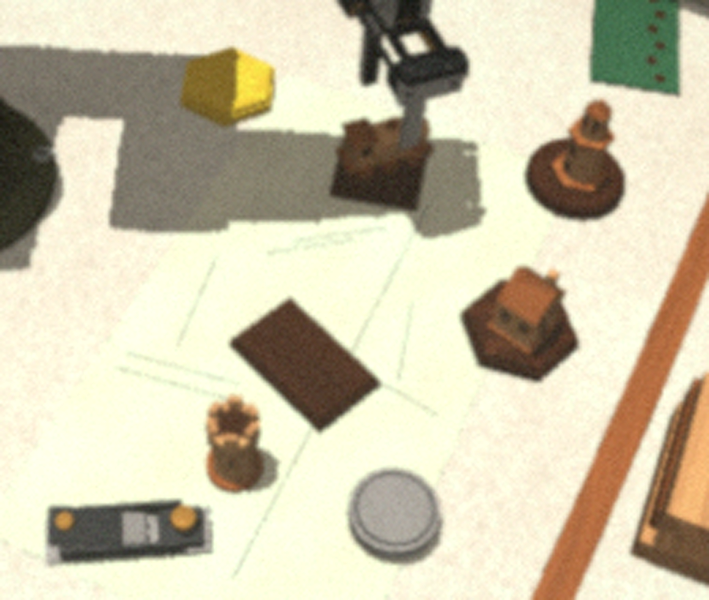

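The gripper straddles the loco at about (400,130) in the zoomed view. I'll descend and grip.

>>> {"api": "jog_arm", "payload": {
  "series": [0, 0, 0, 0, 0, -0.02, 1, 0, 0, 0, 0, 0, -0.038, 1, 0, 0, 0, 0, 0, -0.047, 1, 0, 0, 0, 0, 0, -0.051, 1, 0, 0, 0, 0, 0, -0.051, 0.2, 0, 0, 0, 0, 0, -0.051, -0.1, 0, 0, 0, 0, 0, -0.051, -0.4, 0, 0, 0, 0, 0, -0.051, -0.4, 0, 0, 0, 0, 0, -0.051, -0.4, 0, 0, 0, 0, 0, -0.051, -0.4, 0, 0, 0, 0, 0, -0.051, -0.4]
}}

```text
clock: 9.5
eef_pos: [418.5, 256.0, 59.5]
eef_rot: [0.699, 1.571, -1.585]
wrist_force: [-0.0, 0.6, 0.5]
finger_gap: 35.9
```

>>> {"api": "jog_arm", "payload": {
  "series": [0, 0, 0, 0, 0, 0.015, -0.4, 0, 0, 0, 0, 0, 0.05, -0.4, 0, 0, 0, 0, 0, 0.09, -0.4, 0, 0, -0.15, 0.005, -0.03, 0.12, -0.4, 0, 0, -0.32, 0.012, -0.07, 0.12, -0.4, 0, 0, -0.5, 0.02, -0.11, 0.12, -0.4, 0, 0, -0.68, 0.028, -0.155, 0.12, -0.4, 0, 0, -0.86, 0.034, -0.2, 0.12, -0.4, 0, 0, -1.03, 0.041, -0.24, 0.12, -0.4, 0, 0, -1.199, 0.0461, -0.2729, 0.12, -0.4, 0, 0, -1.199, 0.0461, -0.2729, 0.1, -0.4, 0, 0, -1.199, 0.0461, -0.2729, 0.065, -0.4, 0, 0, -1.199, 0.0461, -0.2729, 0.05, -0.4, 0, 0, -1.199, 0.0461, -0.2729, 0.05, -0.4, 0, 0, -1.199, 0.0461, -0.2729, 0.05, -0.4]
}}

```text
clock: 11.38
eef_pos: [465.2, -16.9, 110.7]
eef_rot: [-2.911, 1.569, -0.11]
wrist_force: [0.1, 0.1, -1.5]
finger_gap: 35.6
```

```bash
python3 snap.py 5
```

```text
t 11.38 pos [465.2 -16.9 110.7] jaw deg -109.5 x [ 0.002 -0.    -1.   ] q [-0.12  0.25  1.88  0.    1.02  1.8 ] F [ 0.1  0.1 -1.5] gap 35.6
```

View pics/s5.png

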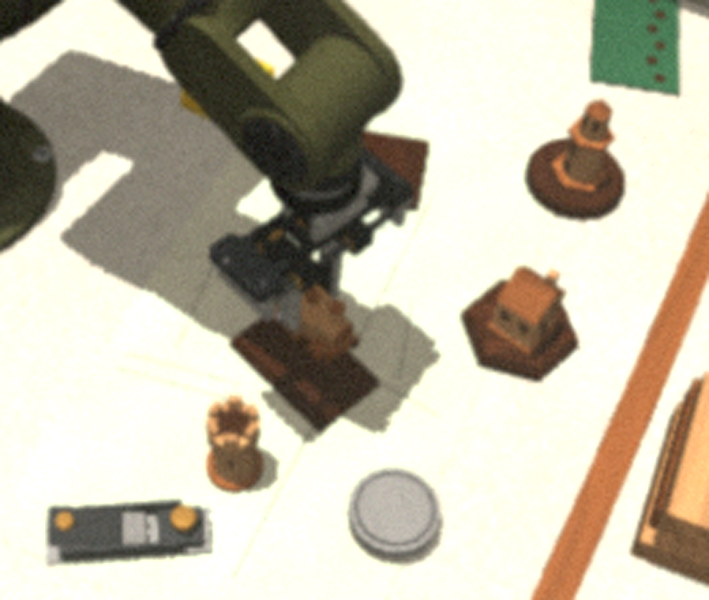

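View pics/t5.png

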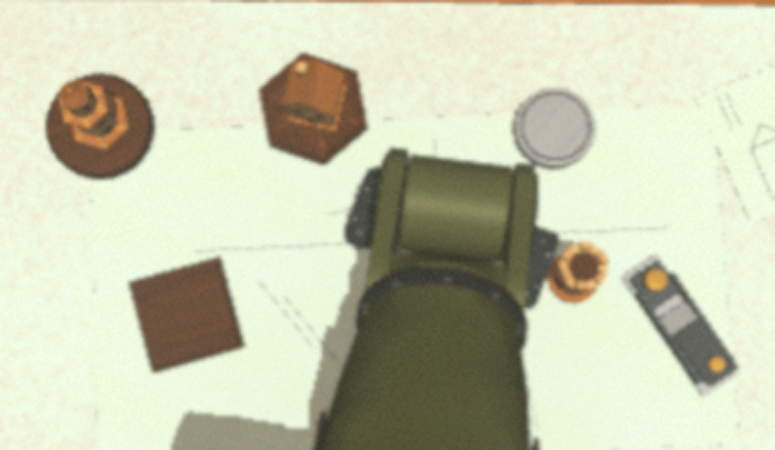

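>>> {"api": "jog_arm", "payload": {
  "series": [0, 0, 0, 0, 0, -0.02, -0.4, 0, 0, 0, 0, 0, -0.036, -0.4, 0, 0, 0, 0, 0, -0.043, -0.4, 0, 0, 0, 0, 0, -0.046, -0.4, 0, 0, 0, 0, 0, -0.048, -0.4, 0, 0, 0, 0, 0, -0.0495, -0.4, 0, 0, 0, 0, 0, -0.05, -0.4, 0, 0, 0, 0, 0, -0.05, -0.4]
}}

```text
clock: 12.48
eef_pos: [464.7, -16.9, 59.6]
eef_rot: [-2.761, 1.571, 0.04]
wrist_force: [-1.1, 0.4, -1.6]
finger_gap: 35.9
```

>>> {"api": "jog_arm", "payload": {
  "series": [0, 0, 0, 0, 0, 0, -0.1, 0, 0, 0, 0, 0, 0, 0.4, 0, 0, 0, 0, 0, 0, 1, 0, 0, 0, 0, 0, 0, 1, 0, 0, 0, 0, 0, 0, 1, 0, 0, 0, 0, 0, 0.03, 1, 0, 0, 0, 0, 0, 0.08, 1, 0, 0, 0, 0, 0, 0.14, 1, 0, 0, 0.3, -0.06, -0.08, 0.17, 1, 0, 0, 0.4, -0.12, -0.16, 0.17, 1, 0, 0, 0.5, -0.14, -0.21, 0.17, 1, 0, 0, 0.6, -0.14, -0.21, 0.17, 1, 0, 0, 0.6, -0.14, -0.21, 0.17, 1, 0, 0, 0.6, -0.14, -0.21, 0.17, 1]
}}

```text
clock: 14.22
eef_pos: [323.7, -228.2, 229.6]
eef_rot: [1.838, 1.57, -1.048]
wrist_force: [-0.3, 0.8, 0.3]
finger_gap: 93.7
```

```bash
python3 snap.py 6
```

```text
t 14.22 pos [ 323.7 -228.2  229.6] jaw deg -75.4 x [ 0. -0. -1.] q [-0.71 -0.06  1.91 -0.    1.29  0.61] F [-0.3  0.8  0.3] gap 93.7
```

View pics/t6.png

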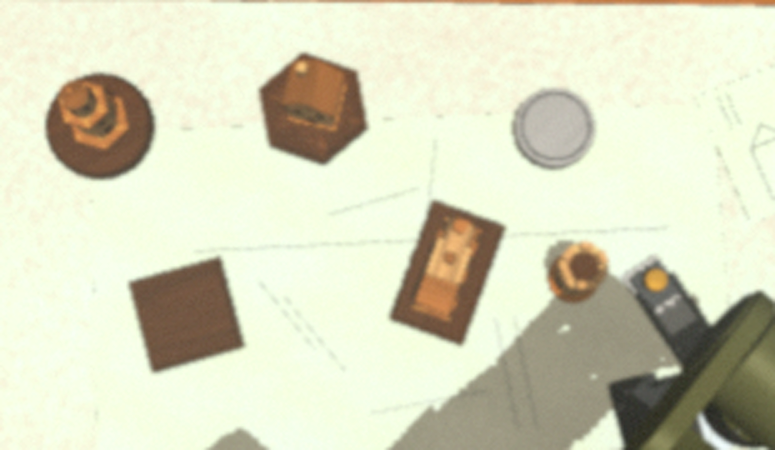

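View pics/s6.png

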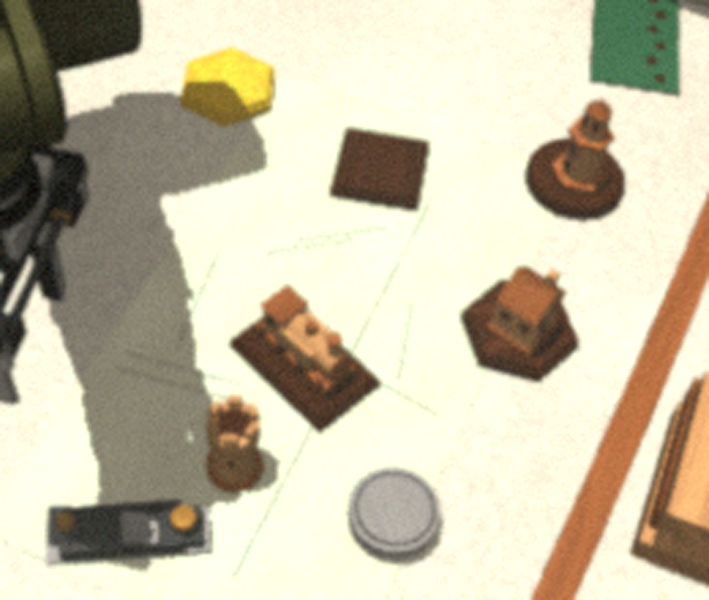

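```bash
cat > m6.py <<'E'
from h import *
def sl(A,c0,th,bands):
    u=np.array([np.cos(th),np.sin(th)]);n=np.array([-u[1],u[0]])
    for lo,hi in bands:
        S=A[(A[:,2]-18>lo)&(A[:,2]-18<hi)];S=S[:,:2]-c0
        a=np.sort(S@u);b=np.sort(S@n);k=2
        print("   z",lo,hi,len(a),"along",a[k].round(1),a[-k-1].round(1),"mid",((a[k]+a[-k-1])/2).round(1),"| across",b[k].round(1),b[-k-1].round(1),"mid",((b[k]+b[-k-1])/2).round(1))
for cam in("top","scene"):
    c=load(cam+"6");p=cloud(c).reshape(-1,3)
    print(cam,"loco vs oblong")
    A=p[(np.hypot(p[:,0]-464.6,p[:,1]+16.9)<62)]
    sl(A,[464.6,-16.9],np.radians(-19.57),((38,54),(6,30),(8,80)))
    S=A[(A[:,2]>18+36)&(A[:,2]<75),:2];print("yaw",cv2.minAreaRect(S.astype(np.float32)))
    print("house"); A=p[(np.hypot(p[:,0]-638.8,p[:,1]-127.1)<50)]
    for th in(-12,):sl(A,[638.8,127.1],np.radians(th),((40,70),(53,90),(68,82),(84,95)))
    q,_,_=basecontour(c,BOX[cam]["square"]);
    for z in(0,4):
        P=plane(c,q,z)[:,:2];x,i=fitpoly(P,"square",P.mean(0),np.radians(16));print("square",x[:2].round(1),np.degrees(x[2]).round(2),x[3].round(1),i)
    im=c["color"];x0,y0,x1,y1=BOX[cam]["hex"]
    cv2.imwrite(f"pics/house_{cam}.png",cv2.convertScaleAbs(cv2.resize(im[y0:y1,x0:x1],None,fx=9,fy=9,interpolation=cv2.INTER_CUBIC),alpha=1.9))
E
python3 m6.py
```

```text
top loco vs oblong
   z 38 54 312 along -46.3 46.4 mid 0.1 | across -18.4 17.6 mid -0.4
   z 6 30 130 along -50.9 51.2 mid 0.1 | across -21.1 21.3 mid 0.1
   z 8 80 633 along -50.9 51.2 mid 0.2 | across -21.0 21.0 mid 0.0
yaw ((465.0446472167969, -17.11856460571289), (36.69845962524414, 94.23773193359375), 71.43285369873047)
house
   z 40 70 246 along -22.7 23.7 mid 0.5 | across -31.6 22.3 mid -4.6
   z 53 90 414 along -22.4 24.0 mid 0.8 | across -31.6 22.3 mid -4.6
   z 68 82 195 along -22.0 23.5 mid 0.8 | across -21.6 10.5 mid -5.5
   z 84 95 19 along -6.8 14.4 mid 3.8 | across -3.9 8.9 mid 2.5
square [417.5 254.6] 16.57 0.3 [(0, 213, 0.0), (1, 211, 0.0), (2, 214, 0.0), (3, 211, 0.0)]
square [417.1 253.8] 16.57 0.2 [(0, 213, 0.0), (1, 211, 0.0), (2, 214, 0.0), (3, 211, 0.0)]
scene loco vs oblong
   z 38 54 292 along -43.1 47.5 mid 2.2 | across -18.4 17.8 mid -0.3
   z 6 30 203 along -47.8 52.2 mid 2.2 | across -21.7 19.1 mid -1.3
   z 8 80 715 along -47.8 52.2 mid 2.2 | across -21.7 19.1 mid -1.3
yaw ((465.1866455078125, -16.703067779541016), (37.42473602294922, 94.17586517333984), 72.82637786865234)
house
   z 40 70 219 along -22.1 25.3 mid 1.6 | across -34.9 19.5 mid -7.7
   z 53 90 334 along -22.1 24.8 mid 1.4 | across -34.9 19.5 mid -7.7
   z 68 82 176 along -21.6 24.7 mid 1.6 | across -25.9 5.8 mid -10.1
   z 84 95 13 along 8.3 14.7 mid 11.5 | across 0.2 6.7 mid 3.4
square [415.3 258. ] 16.71 3.3 [(0, 139, -2.6), (1, 182, 1.6), (2, 136, -3.2), (3, 193, 1.4)]
square [416.5 254.5] 16.65 3.1 [(0, 139, -2.5), (1, 182, 1.5), (2, 135, -3.2), (3, 194, 1.4)]
```

View pics/house_top.png

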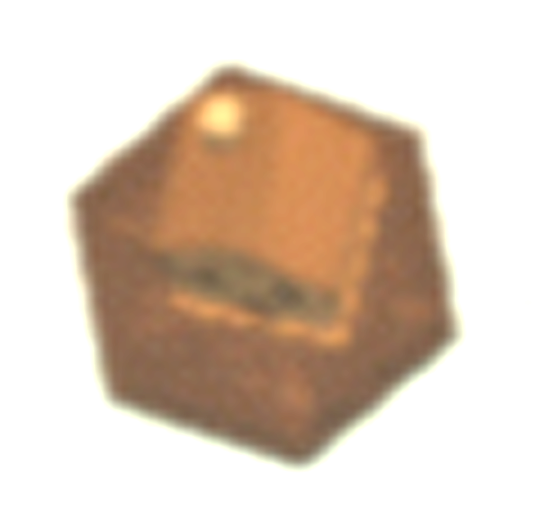

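View pics/house_scene.png

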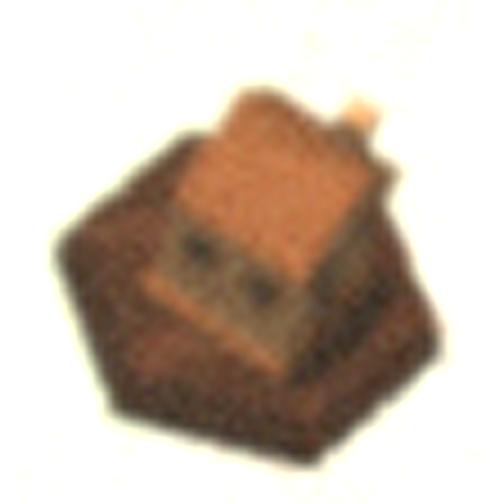

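```bash
python3 - <<'E'
from h import *
c=load("top6");b=np.array([246,94])
q=(np.array([[343,345],[172,302]])+.5)/9-.5+b
print(plane(c,q,22).round(1)); 
for th in(-12.5,-13.5):
    R=Ro.from_euler("z",th,degrees=True).as_matrix()[:2,:2]
    print(th,(np.array([638.8,121.7])+np.array([[-26,-26],[-26,26]])@R.T).round(1))
c=load("scene6");b=np.array([383,168])
q=(np.array([[280,380],[145,278]])+.5)/9-.5+b
print(plane(c,q,22).round(1))
E
```

```text
[[609.4 101.7  22. ]
 [621.5 151.4  22. ]]
-12.5 [[607.8 101.9]
 [619.  152.7]]
-13.5 [[607.4 102.5]
 [619.6 153.1]]
[[659.5  90.1  22. ]
 [609.2 104.4  22. ]]
```

>>> {"api": "jog_arm", "payload": {
  "series": [0, 0, 1.077, 0.3147, 0.3488, 0, 1, 0, 0, 1.077, 0.3147, 0.3488, 0, 1, 0, 0, 1.077, 0.3147, 0.3488, 0, 1, 0, 0, 1.077, 0.3147, 0.3488, 0, 1, 0, 0, 1.077, 0.3147, 0.3488, 0, 1, 0, 0, 1.077, 0.3147, 0.3488, 0, 1, 0, 0, 1.077, 0.3147, 0.3488, 0, 1, 0, 0, 1.077, 0.3147, 0.3488, 0, 1, 0, 0, 1.077, 0.3147, 0.3488, 0, 1, 0, 0, 1.077, 0.3147, 0.3488, -0.03, 1, 0, 0, 1.077, 0.3147, 0.3488, -0.07, 1, 0, 0, 1.077, 0.3147, 0.3488, -0.095, 1, 0, 0, 1.077, 0.3147, 0.3488, -0.095, 1, 0, 0, 1.077, 0.3147, 0.3488, -0.095, 1]
}}

```text
clock: 16.08
eef_pos: [639.6, 122.1, 136.0]
eef_rot: [1.947, 1.569, 0.141]
wrist_force: [0.3, -0.0, 1.2]
finger_gap: 94.2
```

```bash
python3 snap.py 7
```

```text
t 16.07 pos [639.6 122.1 136. ] jaw deg -13.5 x [ 0.002  0.    -1.   ] q [0.13 0.6  1.3  0.   1.24 0.37] F [ 0.3 -0.   1.2] gap 94.2
```

View pics/s7.png

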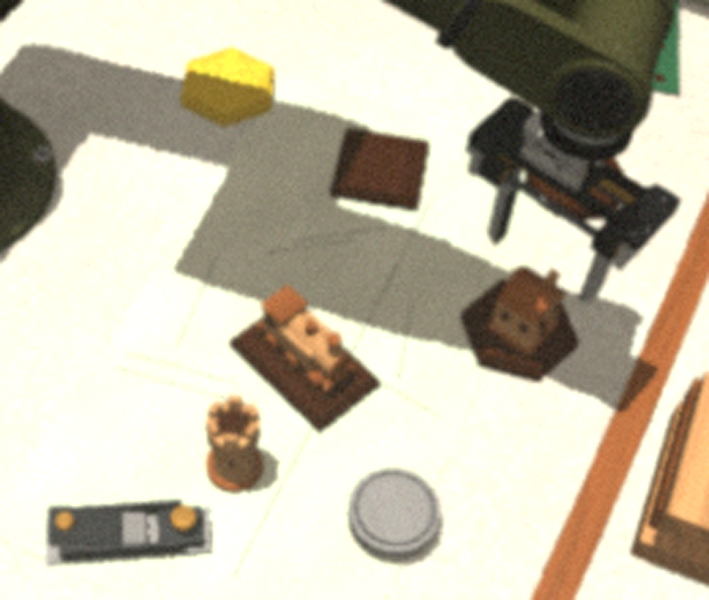

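The jaws straddle the house along its ridge. Commanded height is 134.5 mm, so I'll descend to 70 mm and close.

>>> {"api": "jog_arm", "payload": {
  "series": [0, 0, 0, 0, 0, -0.025, 1, 0, 0, 0, 0, 0, -0.048, 1, 0, 0, 0, 0, 0, -0.06, 1, 0, 0, 0, 0, 0, -0.0645, 1, 0, 0, 0, 0, 0, -0.0645, 0.3, 0, 0, 0, 0, 0, -0.0645, 0.05, 0, 0, 0, 0, 0, -0.0645, -0.2, 0, 0, 0, 0, 0, -0.0645, -0.2, 0, 0, 0, 0, 0, -0.0645, -0.2, 0, 0, 0, 0, 0, -0.0645, -0.2]
}}

```text
clock: 17.42
eef_pos: [639.4, 121.9, 70.0]
eef_rot: [1.835, 1.571, 0.029]
wrist_force: [-0.5, 0.2, 1.2]
finger_gap: 46.1
```

>>> {"api": "jog_arm", "payload": {
  "series": [0, 0, 0, 0, 0, 0.015, -0.2, 0, 0, 0, 0, 0, 0.05, -0.2, 0, 0, 0, 0, 0, 0.09, -0.2, 0, 0, 0.1, -0.03, 0.018, 0.1, -0.2, 0, 0, 0.2, -0.08, 0.048, 0.1, -0.2, 0, 0, 0.3, -0.13, 0.078, 0.1, -0.2, 0, 0, 0.4, -0.18, 0.108, 0.1, -0.2, 0, 0, 0.525, -0.21, 0.126, 0.09, -0.2, 0, 0, 0.525, -0.2219, 0.1327, 0.065, -0.2, 0, 0, 0.525, -0.2219, 0.1327, 0.04, -0.2, 0, 0, 0.525, -0.2219, 0.1327, 0.03, -0.2, 0, 0, 0.525, -0.2219, 0.1327, 0.03, -0.2]
}}

```text
clock: 18.92
eef_pos: [417.6, 254.5, 100.3]
eef_rot: [-1.398, 1.571, -2.679]
wrist_force: [0.7, 0.5, -1.6]
finger_gap: 46.1
```

```bash
python3 snap.py 8
```

```text
t 18.93 pos [417.6 254.5 100.3] jaw deg 16.6 x [-0. -0. -1.] q [0.47 0.31 1.82 0.   1.01 0.18] F [ 0.7  0.5 -1.6] gap 46.1
```

View pics/s8.png

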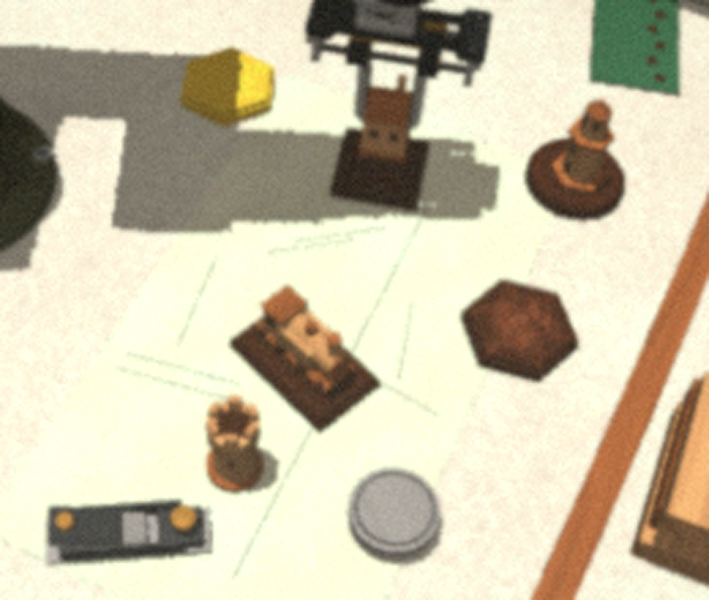

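>>> {"api": "jog_arm", "payload": {
  "series": [0, 0, 0, 0, 0, -0.014, -0.2, 0, 0, 0, 0, 0, -0.023, -0.2, 0, 0, 0, 0, 0, -0.027, -0.2, 0, 0, 0, 0, 0, -0.029, -0.2, 0, 0, 0, 0, 0, -0.03, -0.2, 0, 0, 0, 0, 0, -0.03, -0.2, 0, 0, 0, 0, 0, -0.03, -0.2]
}}

```text
clock: 19.9
eef_pos: [417.5, 254.6, 70.1]
eef_rot: [1.809, 1.57, 0.528]
wrist_force: [0.0, -0.2, -1.3]
finger_gap: 45.9
```

>>> {"api": "jog_arm", "payload": {
  "series": [0, 0, 0, 0, 0, 0, 0.2, 0, 0, 0, 0, 0, 0, 0.6, 0, 0, 0, 0, 0, 0, 1, 0, 0, 0, 0, 0, 0, 1, 0, 0, 0, 0, 0, 0, 1, 0, 0, 0, 0, 0, 0.03, 1, 0, 0, 0, 0, 0, 0.08, 1, 0, 0, 0, 0, 0, 0.13, 1, 0, 0, -0.1, -0.02, -0.06, 0.16, 1, 0, 0, -0.2, -0.04, -0.12, 0.16, 1, 0, 0, -0.3, -0.06, -0.18, 0.16, 1, 0, 0, -0.4, -0.08, -0.24, 0.16, 1, 0, 0, -0.5, -0.09, -0.3, 0.16, 1, 0, 0, -0.6, -0.09, -0.36, 0.16, 1, 0, 0, -0.7, -0.09, -0.42, 0.16, 1, 0, 0, -0.8, -0.09, -0.48, 0.16, 1, 0, 0, -0.8, -0.09, -0.48, 0.16, 1, 0, 0, -0.8, -0.09, -0.48, 0.16, 1]
}}

```text
clock: 22.15
eef_pos: [327.3, -225.0, 229.8]
eef_rot: [-2.054, 1.57, 2.148]
wrist_force: [0.1, 0.2, 0.1]
finger_gap: 94.2
```

```bash
python3 snap.py 9; cat > m9.py <<'E'
from h import *
from m6 import sl
E
sed -i 's/^for cam in/if __name__=="__main__":\n for cam in/; ' m6.py; python3 - <<'E'
import re
L=open("m6.py").read().split("\n");o=[];f=0
for l in L:
    o.append((" "+l) if f else l)
    if l.startswith(" for cam in"): f=1
open("m6.py","w").write("\n".join(o))
E
cat > m9.py <<'E'
from m6 import *
for cam in("top","scene"):
    c=load(cam+"9");p=cloud(c).reshape(-1,3)
    print(cam,"house vs square"); A=p[(np.hypot(p[:,0]-417.4,p[:,1]-254.6)<55)]
    sl(A,[417.4,254.6],np.radians(16.57),((3,14),(3,40),(40,62),(53,90),(66,84)))
    S=A[(A[:,2]>18+50),:2];print("yaw",cv2.minAreaRect(S.astype(np.float32)))
    q,_,_=basecontour(c,BOX[cam]["hex"]);
    for z in(0,4):
        P=plane(c,q,z)[:,:2];x,i=fitpoly(P,"hex",P.mean(0),np.radians(-18));print("hex",x[:2].round(1),np.degrees(x[2]).round(2),x[3].round(1),i)
    A=p[(np.hypot(p[:,0]-617,p[:,1]-352)<55)]
    print("lighthouse");sl(A,[617,352],0,((4,12),(58,68),(70,98),(80,96)))
    S=A[(A[:,2]>18+72)&(A[:,2]<18+97),:2].astype(np.float32);print(cv2.minEnclosingCircle(S))
    im=c["color"];o=[]
    for b in("square","round"):
        x0,y0,x1,y1=BOX[cam][b];o.append(cv2.resize(im[y0-5:y1,x0:x1],(390,390),interpolation=cv2.INTER_CUBIC))
    cv2.imwrite(f"pics/h9_{cam}.png",cv2.convertScaleAbs(np.hstack(o),alpha=1.9))
    for b in("square","round"): print(cam,b,BOX[cam][b])
E
python3 m9.py
```

```text
t 22.15 pos [ 327.3 -225.   229.8] jaw deg -29.2 x [-0.     0.001 -1.   ] q [-0.69 -0.05  1.91  0.    1.29 -0.18] F [0.1 0.2 0.1] gap 94.2
top house vs square
   z 3 14 172 along -43.3 43.1 mid -0.1 | across -43.9 42.1 mid -0.9
   z 3 40 207 along -43.3 43.1 mid -0.1 | across -43.9 42.1 mid -0.9
   z 40 62 116 along -23.6 22.1 mid -0.7 | across -27.5 26.9 mid -0.3
   z 53 90 431 along -23.4 22.9 mid -0.2 | across -27.5 26.6 mid -0.4
   z 66 84 257 along -23.2 22.9 mid -0.2 | across -19.0 17.3 mid -0.8
yaw ((416.8567199707031, 254.07196044921875), (47.46598815917969, 54.48432540893555), 17.85849380493164)
hex [638.8 127.1] -18.57 0.6 [(0, 129, 0.4), (1, 112, 0.4), (2, 131, -0.6), (3, 129, 0.3), (4, 114, 0.6), (5, 130, -0.8)]
hex [637.7 126.8] -18.57 0.4 [(0, 129, 0.4), (1, 112, 0.4), (2, 131, -0.6), (3, 129, 0.3), (4, 114, 0.6), (5, 130, -0.8)]
lighthouse
   z 4 12 195 along -48.5 42.1 mid -3.2 | across -38.1 42.3 mid 2.1
   z 58 68 79 along -22.0 18.6 mid -1.7 | across -28.0 14.6 mid -6.7
   z 70 98 74 along -20.3 14.4 mid -3.0 | across -24.3 7.7 mid -8.3
   z 80 96 31 along -14.3 1.
[... 594 characters left out ...]
58, 46.941654205322266), 17.24626350402832)
hex [637.1 129.8] -18.84 2.7 [(0, 92, -0.6), (1, 107, -0.7), (2, 128, 1.9), (3, 89, -0.7), (4, 109, -0.5), (5, 136, 1.4)]
hex [637.4 126.9] -18.84 2.4 [(0, 92, -0.6), (1, 107, -0.7), (2, 128, 1.9), (3, 89, -0.7), (4, 109, -0.5), (5, 136, 1.4)]
lighthouse
   z 4 12 117 along -28.8 30.9 mid 1.1 | across -38.1 19.1 mid -9.5
   z 58 68 58 along -16.4 22.6 mid 3.1 | across -28.9 7.1 mid -10.9
   z 70 98 68 along -10.7 13.4 mid 1.4 | across -24.5 -7.5 mid -16.0
   z 80 96 36 along -8.5 12.9 mid 2.2 | across -23.2 -12.8 mid -18.0
((617.5664672851562, 340.6966552734375), 13.904655456542969)
scene square (335, 110, 388, 162)
scene round (405, 108, 456, 166)
```

View pics/t9.png

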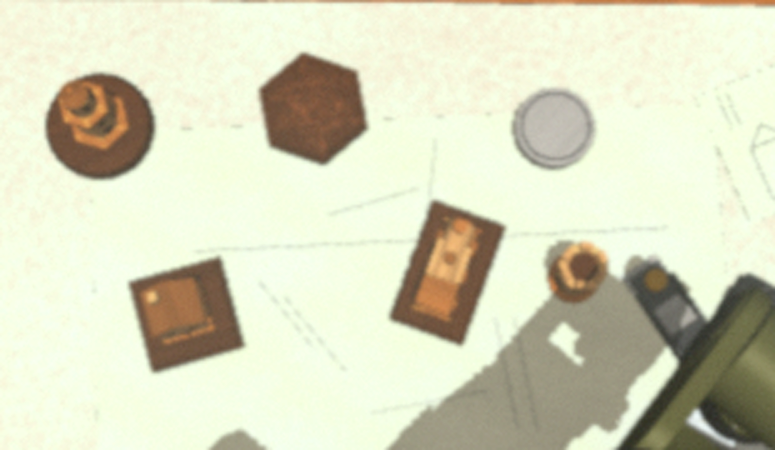

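View pics/h9_top.png

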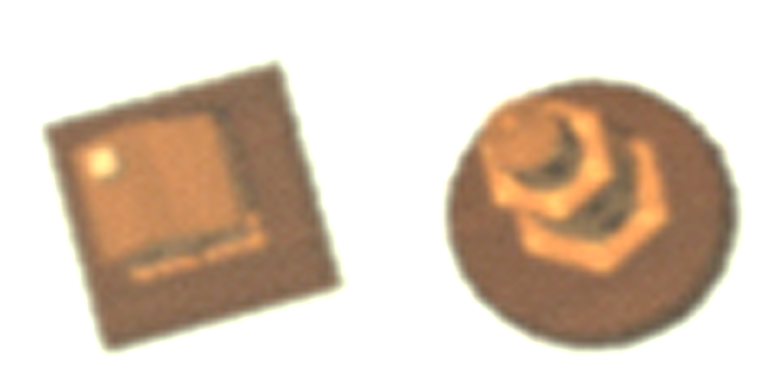

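View pics/h9_scene.png

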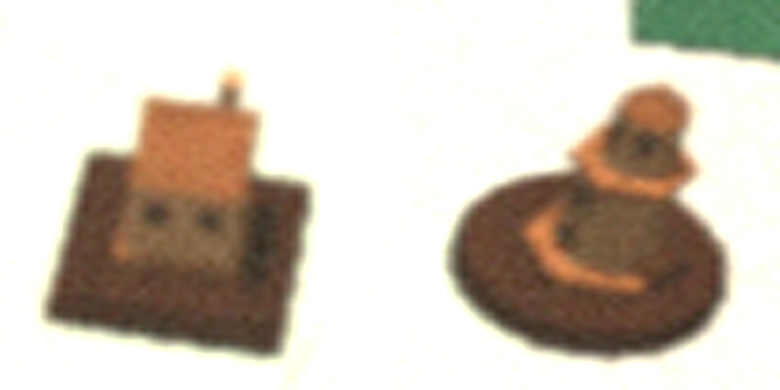

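```bash
python3 - <<'E'
from h import *
c=load("top9");
def up(q): q=np.array(q,float);return np.c_[(q[:,0]-390+.5)/(390/58)-.5+160,(q[:,1]+.5)/(390/61)-.5+97]
F=[(527,248),(605,272),(668,210),(652,145)];G=[(497,203),(560,220),(612,178),(597,113)]
for nm,q,z,R in(("foot",F,26,32.3),("gal",G,85,25.4)):
    P=plane(c,up(q),z)[:,:2]
    # fit regular hexagon corners: centre, phase; consecutive corners 60deg apart
    k=np.arange(4)
    best=None
    for sgn in(1,-1):
        f=lambda p:(P-np.c_[p[0]+R*np.cos(p[2]+sgn*k*np.pi/3),p[1]+R*np.sin(p[2]+sgn*k*np.pi/3)]).ravel()
        for t in range(6):
            s=least_squares(f,[616,346,t])
            if best is None or s.cost<best.cost: best=s
    print(nm,P.round(1).tolist(),"centre",best.x[:2].round(1),"corner phase mod60",np.degrees(best.x[2])%60,"rms",np.sqrt(np.mean(best.fun**2)).round(2))
E
```

```text
foot [[595.8, 369.3], [586.3, 339.1], [612.3, 315.9], [639.2, 323.0]] centre [618.4 346.6] corner phase mod60 14.523892801542786 rms 1.19
gal [[599.1, 363.9], [592.7, 340.7], [609.5, 322.3], [635.2, 328.7]] centre [616.9 346.6] corner phase mod60 14.588273944949748 rms 0.45
```

```bash
cat > lh.py <<'E'
from h import *
from scipy.ndimage import map_coordinates
def measure(tags,cam,specs):
    """specs: name,centre,yaw(flat normal phase deg),apothem,z,list of edge idx. Samples profiles across every edge."""
    im=np.mean([load(cam+t)["color"].astype(float) for t in tags],0);c=load(cam+tags[0])
    g=im[...,2]
    out=[]
    for nm,ctr,yaw,ap,z,idx in specs:
        pts=[];ks=[]
        for k in idx:
            a=np.radians(yaw+60*k);n=np.array([np.cos(a),np.sin(a)]);t=np.array([-n[1],n[0]])
            L=ap/np.sqrt(3)
            for s in np.linspace(-.7*L,.7*L,9):
                d=np.linspace(-6,6,49);X=np.array(ctr)+np.outer(ap+d,n)+s*t
                uv=proj(c,np.c_[X,np.full(len(d),z)])
                v=map_coordinates(g,[uv[:,1],uv[:,0]],order=3)
                gr=np.gradient(v);w=np.where(gr<0,-gr,0);j=np.argmax(w)
                lo,hi=max(0,j-8),min(49,j+9)
                if w[j]<1.2: continue
                pos=(w[lo:hi]*d[lo:hi]).sum()/w[lo:hi].sum()
                pts.append(np.array(ctr)+(ap+pos)*n+s*t);ks.append(k)
        P=np.array(pts);ks=np.array(ks)
        def f(p):
            a=p[2]+np.radians(60)*ks
            return (P[:,0]-p[0])*np.cos(a)+(P[:,1]-p[1])*np.sin(a)-ap-p[3]
        free=len(set(k%3 for k in idx))
        s=least_squares(lambda p:np.r_[f(p),p[3]*3],[*ctr,np.radians(yaw),0],loss="soft_l1",f_scale=.7)
        r=f(s.x)
        # individual edge angle
        ang=[]
        for k in idx:
            Q=P[ks==k]
            if len(Q)<5: ang.append(None);continue
            v=cv2.fitLine(Q.astype(np.float32),cv2.DIST_HUBER,0,.01,.01)[:2,0];ang.append(round(((np.degrees(np.arctan2(v[1],v[0]))-90-60*k+90+30)%180%60)-30-0,1))
        print(nm,cam,len(P),"c",s.x[:2].round(1),"yaw",np.degrees(s.x[2]).round(2),"d",s.x[3].round(2),"mad",np.median(abs(r)).round(2),"edges",ang)
        out.append(s.x)
    return out
if __name__=="__main__":
    # edges facing -x,-y side visible for the foot; normals: yaw+60k
    measure(["0","3","6","9"],"top",[("foot26",(617.5,346.6),-15.5,28,26,[3,4,5]),("foot24",(617.5,346.6),-15.5,28,24,[3,4,5]),("gal",(617,346.6),-15.5,22,85,[3,4,5,0])])
    measure(["0","3","6","9"],"scene",[("foot26",(617.5,346.6),-15.5,28,26,[3,4,5]),("gal",(617,346.6),-15.5,22,85,[3,4,5,0])])
E
python3 lh.py
```

```text
foot26 top 27 c [617.1 346.9] yaw -14.96 d -0.03 mad 0.12 edges [np.float32(15.1), np.float32(15.3), np.float32(14.7)]
foot24 top 27 c [617.6 347.4] yaw -14.71 d -0.02 mad 0.13 edges [np.float32(15.6), np.float32(15.3), np.float32(15.0)]
gal top 35 c [617.4 346.7] yaw -14.45 d 0.08 mad 0.24 edges [np.float32(18.6), np.float32(15.7), np.float32(14.4), np.float32(12.7)]
foot26 scene 24 c [618.1 345. ] yaw -17.5 d 0.08 mad 0.24 edges [np.float32(20.5), np.float32(10.5), np.float32(13.1)]
gal scene 14 c [618.1 345.7] yaw -17.46 d -0.07 mad 0.39 edges [None, None, np.float32(13.8), None]
```

>>> {"api": "jog_arm", "payload": {
  "series": [0, 0, 0, 0.2898, 0.5722, 0, 1, 0, 0, 0, 0.2898, 0.5722, 0, 1, 0, 0, 0, 0.2898, 0.5722, 0, 1, 0, 0, 0, 0.2898, 0.5722, 0, 1, 0, 0, 0, 0.2898, 0.5722, 0, 1, 0, 0, 0, 0.2898, 0.5722, 0, 1, 0, 0, 0, 0.2898, 0.5722, 0, 1, 0, 0, 0, 0.2898, 0.5722, 0, 1, 0, 0, 0, 0.2898, 0.5722, 0, 1, 0, 0, 0, 0.2898, 0.5722, 0, 1, 0, 0, 0, 0.2898, 0.5722, 0, 1, 0, 0, 0, 0.2898, 0.5722, 0, 1, 0, 0, 0, 0.2898, 0.5722, 0, 1, 0, 0, 0, 0.2898, 0.5722, -0.03, 1, 0, 0, 0, 0.2898, 0.5722, -0.06, 1, 0, 0, 0, 0.2898, 0.5722, -0.06, 1, 0, 0, 0, 0.2898, 0.5722, -0.06, 1]
}}

```text
clock: 24.38
eef_pos: [617.5, 346.6, 172.1]
eef_rot: [2.55, 1.569, 0.469]
wrist_force: [-0.1, -0.0, 0.9]
finger_gap: 94.1
```

```bash
python3 snap.py 10
```

```text
t 24.38 pos [617.5 346.6 172.1] jaw deg -29.2 x [ 0.002  0.001 -1.   ] q [0.46 0.7  1.05 0.   1.39 0.97] F [-0.1 -0.   0.9] gap 94.1
```

View pics/s10.png

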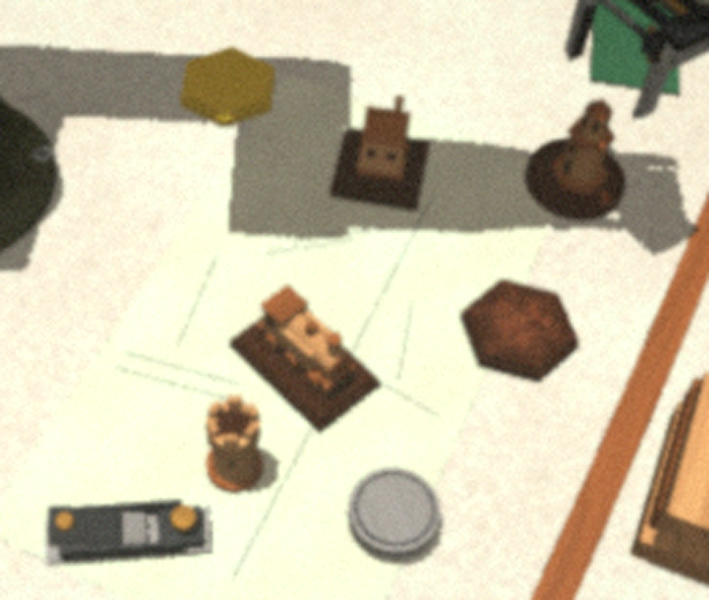

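>>> {"api": "jog_arm", "payload": {
  "series": [0, 0, 0, 0, 0, -0.025, 1, 0, 0, 0, 0, 0, -0.045, 1, 0, 0, 0, 0, 0, -0.057, 1, 0, 0, 0, 0, 0, -0.0615, 1, 0, 0, 0, 0, 0, -0.0615, 0.3, 0, 0, 0, 0, 0, -0.0615, -0.1, 0, 0, 0, 0, 0, -0.0615, -0.3, 0, 0, 0, 0, 0, -0.0615, -0.6, 0, 0, 0, 0, 0, -0.0615, -0.6, 0, 0, 0, 0, 0, -0.0615, -0.6, 0, 0, 0, 0, 0, -0.0615, -0.6, 0, 0, 0, 0, 0, -0.0615, -0.6]
}}

```text
clock: 25.98
eef_pos: [617.1, 346.8, 108.3]
eef_rot: [-0.706, 1.571, -2.787]
wrist_force: [-1.0, 0.1, -1.0]
finger_gap: 28.1
```

>>> {"api": "jog_arm", "payload": {
  "series": [0, 0, 0, 0, 0, 0.01, -0.6, 0, 0, 0, 0, 0, 0.03, -0.6, 0, 0, 0, 0, 0, 0.05, -0.6, 0, 0, -0.01, 0.002, -0.02, 0.06, -0.6, 0, 0, -0.02, 0.006, -0.06, 0.06, -0.6, 0, 0, -0.03, 0.01, -0.1, 0.06, -0.6, 0, 0, -0.04, 0.014, -0.14, 0.06, -0.6, 0, 0, -0.05, 0.018, -0.18, 0.06, -0.6, 0, 0, -0.063, 0.02, -0.205, 0.05, -0.6, 0, 0, -0.063, 0.0211, -0.2198, 0.035, -0.6, 0, 0, -0.063, 0.0211, -0.2198, 0.03, -0.6, 0, 0, -0.063, 0.0211, -0.2198, 0.03, -0.6, 0, 0, -0.063, 0.0211, -0.2198, 0.03, -0.6]
}}

```text
clock: 27.6
eef_pos: [638.4, 127.9, 138.8]
eef_rot: [2.387, 1.57, 0.244]
wrist_force: [-0.1, 0.1, -0.6]
finger_gap: 27.7
```

```bash
python3 snap.py 11
```

```text
t 27.6 pos [638.4 127.9 138.8] jaw deg -32.8 x [ 0.001  0.    -1.   ] q [0.14 0.6  1.3  0.   1.25 0.71] F [-0.1  0.1 -0.6] gap 27.7
```

View pics/s11.png

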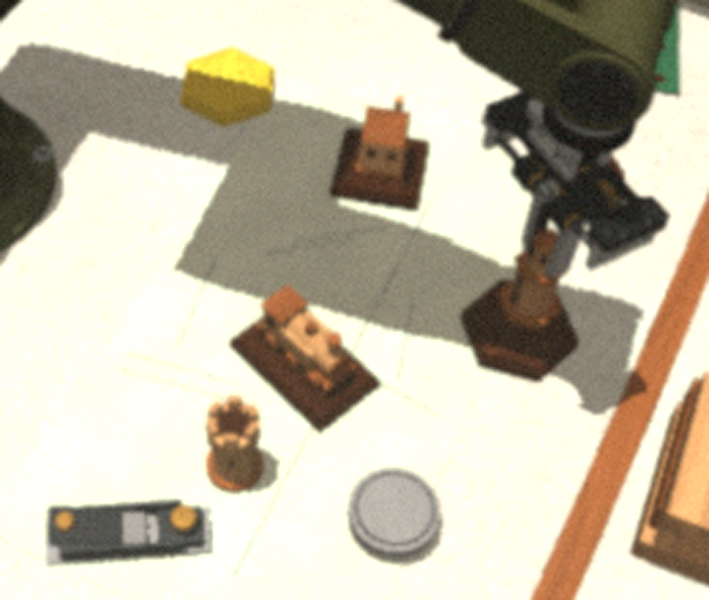

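The lighthouse is held upright at (540,290) in the zoomed view, over the hexagonal base. I'll lower it 30 mm, release it and retreat to the viewing pose.

>>> {"api": "jog_arm", "payload": {
  "series": [0, 0, 0, 0, 0, -0.012, -0.6, 0, 0, 0, 0, 0, -0.022, -0.6, 0, 0, 0, 0, 0, -0.026, -0.6, 0, 0, 0, 0, 0, -0.028, -0.6, 0, 0, 0, 0, 0, -0.0293, -0.6, 0, 0, 0, 0, 0, -0.03, -0.6, 0, 0, 0, 0, 0, -0.03, -0.6, 0, 0, 0, 0, 0, -0.03, -0.6]
}}

```text
clock: 28.7
eef_pos: [638.4, 127.0, 108.6]
eef_rot: [2.329, 1.571, 0.185]
wrist_force: [0.6, 0.4, -1.6]
finger_gap: 27.6
```

>>> {"api": "jog_arm", "payload": {
  "series": [0, 0, 0, 0, 0, 0, -0.3, 0, 0, 0, 0, 0, 0, 0.2, 0, 0, 0, 0, 0, 0, 0.7, 0, 0, 0, 0, 0, 0, 1, 0, 0, 0, 0, 0, 0, 1, 0, 0, 0, 0, 0, 0.03, 1, 0, 0, 0, 0, 0, 0.08, 1, 0, 0, 0, 0, 0, 0.12, 1, 0, 0, 0, -0.311, -0.352, 0.12, 1, 0, 0, 0, -0.311, -0.352, 0.12, 1, 0, 0, 0, -0.311, -0.352, 0.12, 1, 0, 0, 0, -0.311, -0.352, 0.12, 1, 0, 0, 0, -0.311, -0.352, 0.12, 1, 0, 0, 0, -0.311, -0.352, 0.12, 1, 0, 0, 0, -0.311, -0.352, 0.12, 1, 0, 0, 0, -0.311, -0.352, 0.12, 1, 0, 0, 0, -0.311, -0.352, 0.12, 1, 0, 0, 0, -0.311, -0.352, 0.12, 1]
}}

```text
clock: 30.95
eef_pos: [327.6, -224.7, 228.6]
eef_rot: [1.974, 1.57, -0.17]
wrist_force: [0.5, -1.1, 0.3]
finger_gap: 93.8
```

```bash
python3 snap.py 12; cat > m12.py <<'E'
from lh import *
from m6 import sl
measure(["12"],"top",[("foot26",(638.3,127),-18.57,28,26,[3,4,5]),("gal",(638.3,127),-18.57,22,85,[3,4,5])])
measure(["12"],"scene",[("foot26",(638.3,127),-18.57,28,26,[3,4,5])])
for cam in("top","scene"):
    c=load(cam+"12")
    q,_,_=basecontour(c,BOX[cam]["round"]);
    for z in(0,4):
        P=plane(c,q,z)[:,:2];print(cam,"round",z,fitcirc(P,56,P.mean(0)))
    p=cloud(c).reshape(-1,3);A=p[np.hypot(p[:,0]-460,p[:,1]+150)<45];A[:,2]+=18
    S=A[(A[:,2]>18+66)&(A[:,2]<18+110),:2].astype(np.float32);print("tower",cv2.minEnclosingCircle(S))
E
python3 m12.py
```

```text
t 30.95 pos [ 327.6 -224.7  228.6] jaw deg -32.8 x [ 0. -0. -1.] q [-0.69 -0.05  1.91  0.    1.29 -0.12] F [ 0.5 -1.1  0.3] gap 93.8
foot26 top 27 c [638.2 127.6] yaw -19.08 d 0.03 mad 0.16 edges [np.float32(11.1), np.float32(10.9), np.float32(10.7)]
gal top 27 c [638.3 126.6] yaw -15.78 d 0.11 mad 0.41 edges [np.float32(8.5), np.float32(10.8), np.float32(-25.7)]
foot26 scene 23 c [638.5 127.1] yaw -21.74 d 0.25 mad 0.33 edges [np.float32(9.2), np.float32(10.0), np.float32(9.5)]
top round 0 (array([616.98953185, 351.93131626,   0.94231281]), np.float64(0.4223895736347446))
top round 4 (array([615.96883869, 350.85206529,   0.76433911]), np.float64(0.4211131494312702))
tower ((460.23858642578125, -149.5192108154297), 23.82376480102539)
scene round 0 (array([615.27437757, 355.09290639,   3.90913358]), np.float64(1.7126247197716964))
scene round 4 (array([615.74048066, 351.28703728,   3.66449741]), np.float64(1.7058586693363686))
tower ((460.9992370605469, -150.36477661132812), 24.169130325317383)
```

View pics/t12.png

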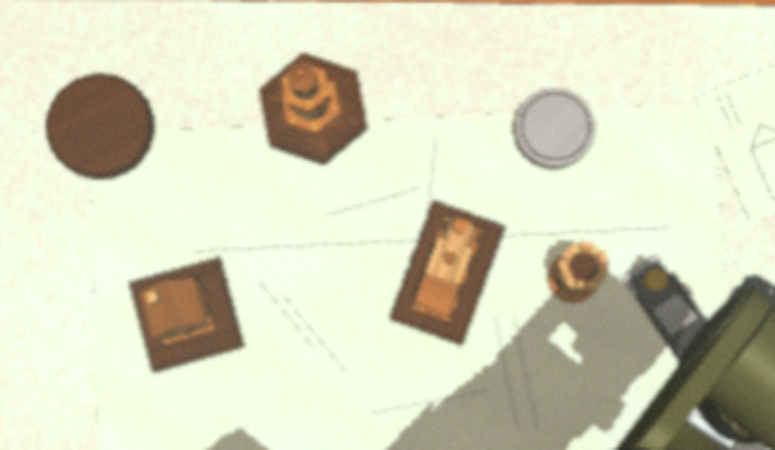

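>>> {"api": "jog_arm", "payload": {
  "series": [0, 0, 0, 0.055, 0.03, 0, 1, 0, 0, 0, 0.105, 0.06, 0, 1, 0, 0, 0, 0.1329, 0.0752, 0, 1, 0, 0, 0, 0.1329, 0.0752, -0.03, 1, 0, 0, 0, 0.1329, 0.0752, -0.07, 1, 0, 0, 0, 0.1329, 0.0752, -0.11, 1, 0, 0, 0, 0.1329, 0.0752, -0.135, 1, 0, 0, 0, 0.1329, 0.0752, -0.149, 1, 0, 0, 0, 0.1329, 0.0752, -0.1535, 1, 0, 0, 0, 0.1329, 0.0752, -0.1535, 0.5, 0, 0, 0, 0.1329, 0.0752, -0.1535, 0.1, 0, 0, 0, 0.1329, 0.0752, -0.1535, -0.2, 0, 0, 0, 0.1329, 0.0752, -0.1535, -0.2, 0, 0, 0, 0.1329, 0.0752, -0.1535, -0.2, 0, 0, 0, 0.1329, 0.0752, -0.1535, -0.2]
}}

```text
clock: 32.92
eef_pos: [460.3, -149.9, 75.1]
eef_rot: [1.721, 1.571, -0.423]
wrist_force: [-0.1, 0.5, 1.3]
finger_gap: 47.7
```

>>> {"api": "jog_arm", "payload": {
  "series": [0, 0, 0, 0, 0, 0.015, -0.2, 0, 0, 0, 0, 0, 0.05, -0.2, 0, 0, 0, 0, 0, 0.1, -0.2, 0, 0, 0, 0, 0, 0.15, -0.2, 0, 0, 0, 0.01, 0.03, 0.17, -0.2, 0, 0, 0, 0.025, 0.08, 0.17, -0.2, 0, 0, 0, 0.04, 0.13, 0.17, -0.2, 0, 0, 0, 0.056, 0.18, 0.17, -0.2, 0, 0, 0, 0.0715, 0.23, 0.17, -0.2, 0, 0, 0, 0.087, 0.28, 0.17, -0.2, 0, 0, 0, 0.103, 0.33, 0.17, -0.2, 0, 0, 0, 0.118, 0.38, 0.17, -0.2, 0, 0, 0, 0.134, 0.43, 0.17, -0.2, 0, 0, 0, 0.148, 0.475, 0.17, -0.2, 0, 0, 0, 0.156, 0.5013, 0.14, -0.2, 0, 0, 0, 0.156, 0.5013, 0.1, -0.2, 0, 0, 0, 0.156, 0.5013, 0.065, -0.2, 0, 0, 0, 0.156, 0.5013, 0.045, -0.2, 0, 0, 0, 0.156, 0.5013, 0.045, -0.2, 0, 0, 0, 0.156, 0.5013, 0.045, -0.2]
}}

```text
clock: 35.42
eef_pos: [616.8, 351.7, 122.0]
eef_rot: [2.626, 1.568, 0.482]
wrist_force: [0.4, -0.3, -0.7]
finger_gap: 47.2
```

```bash
python3 snap.py 13
```

```text
t 35.42 pos [616.8 351.7 122. ] jaw deg -32.8 x [ 0.002  0.001 -1.   ] q [0.47 0.75 1.09 0.   1.3  1.04] F [ 0.4 -0.3 -0.7] gap 47.2
```

View pics/s13.png

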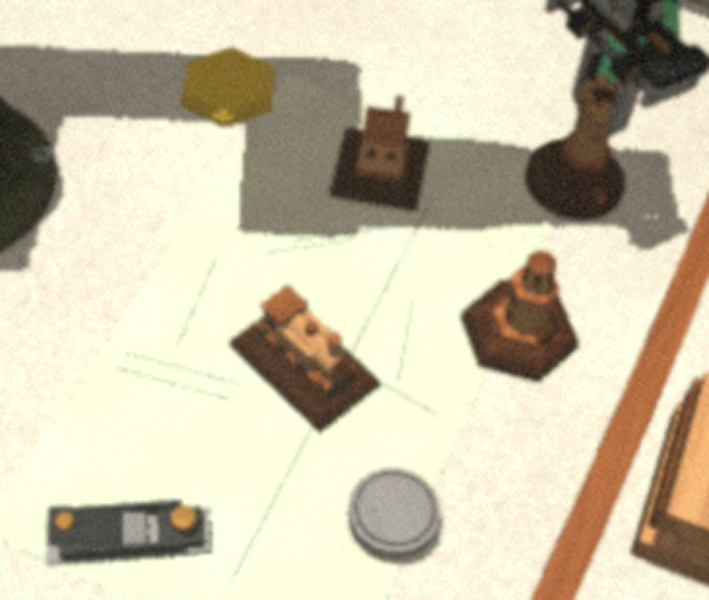

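The tower is held upright at (595,120), over the round base. I'll lower it 27 mm, release it and retreat.

>>> {"api": "jog_arm", "payload": {
  "series": [0, 0, 0, 0, 0, -0.012, -0.2, 0, 0, 0, 0, 0, -0.02, -0.2, 0, 0, 0, 0, 0, -0.024, -0.2, 0, 0, 0, 0, 0, -0.026, -0.2, 0, 0, 0, 0, 0, -0.027, -0.2, 0, 0, 0, 0, 0, -0.027, -0.2, 0, 0, 0, 0, 0, -0.027, -0.2]
}}

```text
clock: 36.4
eef_pos: [616.3, 351.5, 93.2]
eef_rot: [2.604, 1.57, 0.461]
wrist_force: [0.2, 0.1, -1.0]
finger_gap: 47.5
```

>>> {"api": "jog_arm", "payload": {
  "series": [0, 0, 0, 0, 0, 0, 0.2, 0, 0, 0, 0, 0, 0, 0.6, 0, 0, 0, 0, 0, 0, 1, 0, 0, 0, 0, 0, 0, 1, 0, 0, 0, 0, 0, 0, 1, 0, 0, 0, 0, 0, 0.03, 1, 0, 0, 0, 0, 0, 0.08, 1, 0, 0, 0, 0, 0, 0.135, 1, 0, 0, 0, -0.289, -0.5765, 0.14, 1, 0, 0, 0, -0.289, -0.5765, 0.14, 1, 0, 0, 0, -0.289, -0.5765, 0.14, 1, 0, 0, 0, -0.289, -0.5765, 0.14, 1, 0, 0, 0, -0.289, -0.5765, 0.14, 1, 0, 0, 0, -0.289, -0.5765, 0.14, 1, 0, 0, 0, -0.289, -0.5765, 0.14, 1, 0, 0, 0, -0.289, -0.5765, 0.14, 1, 0, 0, 0, -0.289, -0.5765, 0.14, 1, 0, 0, 0, -0.289, -0.5765, 0.14, 1, 0, 0, 0, -0.289, -0.5765, 0.14, 1, 0, 0, 0, -0.289, -0.5765, 0.14, 1]
}}

```text
clock: 38.9
eef_pos: [326.7, -225.8, 233.1]
eef_rot: [1.459, 1.571, -0.687]
wrist_force: [-0.0, 0.8, -0.0]
finger_gap: 94.2
```

```bash
python3 snap.py 14; cat > m14.py <<'E'
from lh import *
from m6 import sl
measure(["14"],"top",[("lighthouse foot",(638.3,127),-18.57,28,26,[3,4,5])])
for cam in("top","scene"):
    c=load(cam+"14");p=cloud(c).reshape(-1,3)
    A=p[np.hypot(p[:,0]-616.3,p[:,1]-351.5)<50]
    S=A[(A[:,2]>84),:2].astype(np.float32);print(cam,"tower head",len(S),cv2.minEnclosingCircle(S),"zmax",A[:,2].max().round(1))
    A=p[np.hypot(p[:,0]-464.6,p[:,1]+16.9)<62];print("loco");sl(A,[464.6,-16.9],np.radians(-19.57),((38,54),(8,80)))
    A=p[np.hypot(p[:,0]-417.4,p[:,1]-254.6)<55];print("house");sl(A,[417.4,254.6],np.radians(16.57),((53,90),))
    a,b=load(cam+"0")["color"].astype(int),c["color"].astype(int)
    p0=cloud(load(cam+"0"))
    for n,x,y,r in(("plane",412,-261,85),("tin",615,-128,50)):
        for t in("0","14"):
            P=cloud(load(cam+t)).reshape(-1,3);Q=P[(np.hypot(P[:,0]-x,P[:,1]-y)<r)&(P[:,2]>12)&(P[:,2]<60)];print(n,t,len(Q),[np.round(v,1) for v in cv2.minAreaRect(Q[:,:2].astype(np.float32))])
im=load("top14")["color"];o=[]
for b in("round","hex","square","oblong"):
    x0,y0,x1,y1=BOX["top"][b];o.append(cv2.resize(im[y0-5:y1,x0:x1],(390,295),interpolation=cv2.INTER_CUBIC))
cv2.imwrite("pics/f14.png",cv2.convertScaleAbs(np.vstack([np.hstack(o[:2]),np.hstack(o[2:])]),alpha=1.9))
E
python3 m14.py
```

```text
t 38.9 pos [ 326.7 -225.8  233.1] jaw deg -33.0 x [ 0. -0. -1.] q [-0.7  -0.06  1.9   0.    1.3  -0.12] F [-0.   0.8 -0. ] gap 94.2
lighthouse foot top 27 c [638.1 127.4] yaw -18.34 d 0.01 mad 0.15 edges [np.float32(11.4), np.float32(12.2), np.float32(11.2)]
top tower head 355 ((614.7763061523438, 352.70428466796875), 24.3309326171875) zmax 117.6
loco
   z 38 54 301 along -45.4 46.3 mid 0.5 | across -18.4 17.4 mid -0.5
   z 8 80 632 along -50.8 51.2 mid 0.2 | across -21.5 21.1 mid -0.2
house
   z 53 90 423 along -23.3 23.0 mid -0.1 | across -27.1 27.0 mid -0.1
plane 0 862 [array([ 414.7, -256.9]), array([140.7,  45.3]), np.float64(33.7)]
plane 14 544 [array([ 427.7, -247.6]), array([96.1, 45. ]), np.float64(34.2)]
tin 0 815 [array([ 614.5, -128.1]), array([82.3, 82.7]), np.float64(23.4)]
tin 14 815 [array([ 614.2, -127.9]), array([82.8, 82.5]), np.float64(63.5)]
scene tower head 250 ((614.8262329101562, 349.1557922363281), 26.896390914916992) zmax 116.6
loco
   z 38 54 295 along -39.7 47.6 mid 3.9 | across -18.6 18.0 mid -0.3
   z 8 80 714 along -48.9 52.2 mid 1.7 | across -22.0 19.8 mid -1.1
house
   z 53 90 239 along -21.3 24.3 mid 1.5 | across -31.5 12.0 mid -9.7
plane 0 962 [array([ 412. , -259.9]), array([136.7,  47. ]), np.float64(33.7)]
plane 14 962 [array([ 413.1, -258.6]), array([140.8,  47.7]), np.float64(33.5)]
tin 0 873 [array([ 614.9, -128.8]), array([80.6, 84.2]), np.float64(11.8)]
tin 14 873 [array([ 615. , -128.8]), array([80.6, 83.4]), np.float64(12.5)]
```

View pics/f14.png

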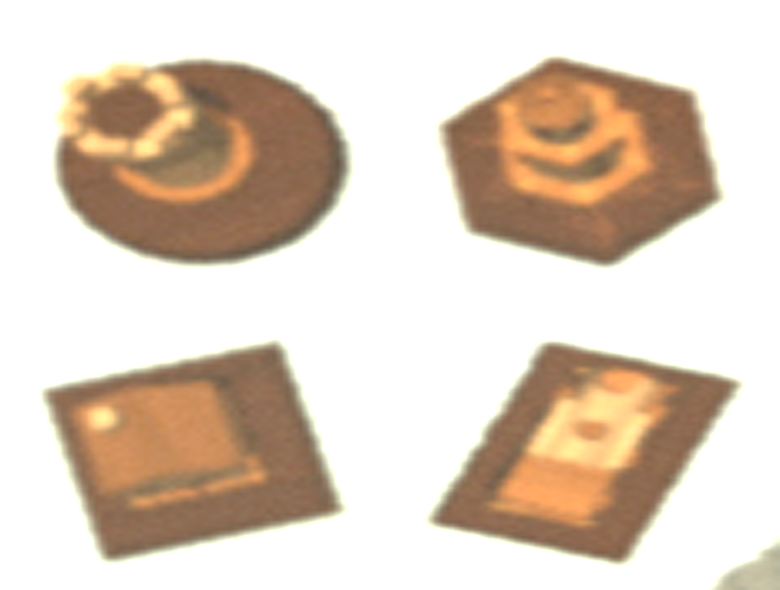

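View pics/s14.png

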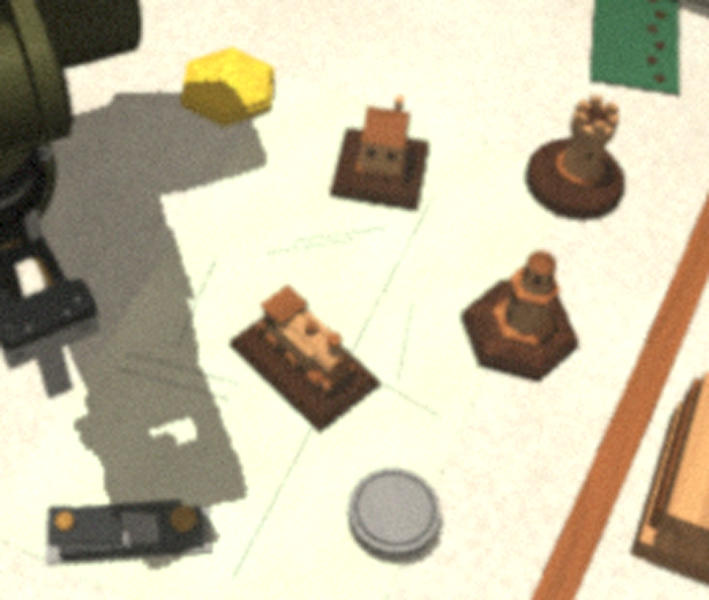

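Everything looks in place. The tower's head centre from depth is about 1.9 mm off target, so I'll check it against the foot's visible rim arc.

```bash
python3 - <<'E'
from h import *
from scipy.ndimage import map_coordinates
for cam,rng in(("top",(170,320)),("scene",(180,330))):
    c=load(cam+"14");g=c["color"][...,2].astype(float);C=np.array([616.3,351.5])
    for z in(24,26):
        pts=[]
        for a in np.radians(np.arange(*rng,5)):
            d=np.linspace(-6,6,49);n=np.array([np.cos(a),np.sin(a)])
            X=C+np.outer(27+d,n);uv=proj(c,np.c_[X,np.full(49,z)]);v=map_coordinates(g,[uv[:,1],uv[:,0]],order=3)
            gr=np.gradient(v);w=np.where(gr<0,-gr,0);j=np.argmax(w)
            if w[j]<1.2: continue
            s=slice(max(0,j-8),j+9);pts.append(C+(27+(w[s]*d[s]).sum()/w[s].sum())*n)
        P=np.array(pts);f=lambda p:np.hypot(*(P-p).T)-27
        s=least_squares(f,C,loss="soft_l1",f_scale=.7);print(cam,z,len(P),s.x.round(1),np.median(abs(f(s.x))).round(2))
E
```

```text
top 24 30 [616.3 353.8] 0.16
top 26 30 [615.8 353.2] 0.2
scene 24 23 [615.8 353.5] 0.29
scene 26 23 [616.1 351.6] 0.39
```

```bash
python3 -c "
from cell import manip
print(manip.sign_off())"
```

```text
the job is handed in; nothing more can be done
None
```

I handed the job in at about 39 s of the 138 s allowed, with all four models on their matching bases. I parked the tower on clear bench, then moved the loco to the oblong, the house to the square, the lighthouse to the hexagon and finally the tower to the round. Every model stood upright in the last pictures, and the arm was clear with the gripper open.

| Model | Off centre | Alignment with base |
|---|---|---|
| House | about 0.5 mm or less (top camera) | set parallel by the jaws; about 1° off by the depth outline |
| Loco | about 0.5 mm or less (top camera) | set parallel by the jaws; 1–2° off by the depth outline |
| Lighthouse | about 0.5 mm | within 0.5° |
| Tower | about 1–2 mm (foot arc, both cameras) | round, so not applicable |

**Where checks disagreed:**
- **House and loco:** the scene camera read 1–4 mm off along the loco and the house's ridge. Across the house ridge it read 10 mm off, because it hardly sees the far roof slope. I put this down to it seeing mainly the near sides and trusted the top camera.
- **Lighthouse:** after release, two weaker fits gave -15.8° (top camera, gallery) and -21.7° (scene camera, foot) against the base's -18.6°. I trusted the top-camera foot fit, which gave -18.3° and -19.1° in two pictures.
- **Tower:** the head centre measured by depth came out 2–3 mm off, noisier than the foot arc.

**Bystanders:** the tin measured the same before and after. The plane matched within about 2 mm in the scene camera, which is within noise; the arm partly hid it from the top camera, so that second check was not possible.

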